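Load two test cartridges into the reader's tilted feed rail

TASK

Take the blue-ended and the orange-ended cartridge out of the yellow rack and slide them into the reader's tilted feed rail: the blue one first, then the orange one behind it, both top side up and black nose leading downhill. Push them fully home, so that the blue nose is against the red stop and the orange nose is against the blue cartridge's tail, then let go; leave the black-ended used cartridge in the rack and do not disturb the bottle, the vial or the egg.

Things in the scene. Friction and masses are not known exactly. Their poses are not given: they have to be found in the camera images.
- channel: tilted aluminium rail tube, C section, fixed to the reader, sloping 30 degrees. Origin: middle of the floor at the tube's mouth. x: along the rail uphill, out of the mouth; y across; z square to the floor. Tube from x=0 down to the stop at x=-100; inside 27.5 wide, 25 high; walls 4, top 3 thick with a 12.5 wide slot. Two cartridges home: 112 long, so the second stands 12 out of the mouth.
- stop (a point): middle of the floor at the red stop, 100 down the rail from the mouth. A cartridge let go on the slope may stay or slide down by itself; a few newtons on its tail slide it, and it shoves the one ahead of it.
- tray_end (a point): upper end of the open lead-in tray: the rail's floor goes on from the mouth 42 uphill to this point, open above and behind, between two low orange guide strips, 7 high, that flare uphill from the tube's width to about 38 apart (outer edges at most 45 apart).
- reader: fixed reader that carries the rail. Origin: on the bench under the rail; x axis level, same heading as the rail's uphill direction. Base plate x=-115 to +70, 90 wide, 10 high; white housing x=-115 to -67, 80 wide, 70 high; the rail's mouth is at x=+35, 82 above the bench; the tray's end at x=+71, 103 up. Place and heading vary.
- rack: fixed yellow rack 118 (x) x 54 (y) x 34 high, three lanes along its y at x=-36, 0, +36, each 28 wide between 8 thick walls; lane floor 6 up. Origin: centre of underside. Walls rise 6 above the cartridges' tops and are nearly as long (ends stick out 1): in the rack a cartridge can be gripped only by its two ends. Any cartridge may be in any lane, nose to either side.
- blue: cartridge 56 x 24 x 22 high, 45 g: white body, blue tail half, brass strip across the top near the other end, slightly narrower black nose (6 long, 19 wide, 18 high) at that end. Origin: centre of its underside. x: along its length towards the nose (nose tip at +28, tail at -28); y across; z up from its top.
- blue_nose (a point): tip of the blue-ended cartridge's nose, 28 ahead of its origin and 18 above its underside
- orange: cartridge 56 x 24 x 22 high, 45 g: white body, orange tail half, brass strip across the top near the other end, slightly narrower black nose (6 long, 19 wide, 18 high) at that end. Origin: centre of its underside. x: along its length towards the nose (nose tip at +28, tail at -28); y across; z up from its top.
- orange_nose (a point): tip of the orange-ended cartridge's nose, 28 ahead of its origin and 18 above its underside
- used: the used one, to be left in the rack: cartridge 56 x 24 x 22 high, 45 g: white body, black tail half, brass strip across the top near the other end, slightly narrower black nose (6 long, 19 wide, 18 high) at that end. Origin: centre of its underside. x: along its length towards the nose (nose tip at +28, tail at -28); y across; z up from its top.
- bottle: amber reagent bottle with white cap, 54 across, 105 high, standing. Origin: centre of its underside
- vial: clear vial with white cap, 30 across, 62 high, standing. Origin: centre of its underside
- egg: white egg in a grey-brown fibre cup, 48 across, 62 high, standing. Origin: centre of its underside
There are look-alikes about, which are no part of the job. Leave any pink or purple look-alike of the blue alone.

How it is judged:
By the outcome, as a careful person would: the job done as asked, in the order asked, and still so for the second after the job is handed in, with the robot touching nothing.
It also fails if it takes over 72 s, if anything falls off the work surface, if the arm or the gripper's body presses on something with over 40 N, if the wrist force passes 120 N, or if a joint passes its speed limit or range.

ROBOT

A 7-joint arm with a two-finger parallel gripper is mounted at the origin on the work surface. World frame = base frame: x ahead of the robot, y to its left, z up, the work surface at z = 0. Lengths are in m, angles in rad, forces in N, time in s.
With the tool pointing down it reaches from about 0.35 to 0.9 m from the base axis. Payload 8.1 kg.
Tool frame: the origin (TCP) lies at the very end of the fingers, on their centre line; the grasp point (between the pads) lies 19 mm behind it (grasp_offset is the distance from the TCP to the grasp point, in m); z points along the fingers, y is the line along which they close (so a half turn about z gives the same grasp; the last joint's range is limited). The gripper opens to 92 mm and grips with 3 to 60 N. Pads are 19 mm wide; open, the fingers measure 130 mm over their backs; the gripper's body (75 mm by 190 mm) begins 47 mm behind the grasp point.
Start: joints at [1.085, 0.434, 0.025, 1.573, -0.012, 1.134, -0.075], TCP at [0.233, -0.58, 0.206] pointing down, gripper open.
Joint ranges: [-2.62, 2.62], [-0.44, 2.09], [-1.27, 1.32], [0.08, 2.57], [-1.32, 4.46], [0.12, 2], [-2.74, 2.74]. Speed limits (rad/s): [2.22, 2.22, 3.01, 3.01, 3.14, 3.14, 3.14].

INTERFACE

Orientations are given as a rotation vector (axis times angle).
In Python, from cell import observe, get_image, camera_params, sign_off, silhouettes, grasp_offset gives the robot as it stands. The module is installed in compiled form; this text tells all that it offers.
- The arm moves only by the tool jog_arm, never from a script. Its argument "motion" is a list that holds one entry, the list of rows, each a list of 7 numbers: the shift along the tool's x, y, z in m, then the turn, a rotation vector about the tool's x, y, z in rad, then the closure, from -1 (fully open) to 1 (shut), so that 0 is half open. In form: [[[dx, dy, dz, wx, wy, wz, hand], ...]]. A call has 1 to 10 rows; each row is the pose to reach, as a shift and turn from the pose commanded when the call began, along the tool's axes at that moment; what a row does not reach only later rows make up. A row lasts 1/12 s, in which the tool goes at most 41.7 mm and 7.16 degrees, less where a joint would pass 70% of its speed; a pose out of reach is approached as far as the arm can. A call with a gripper value outside its range is refused whole. The fingers move at their own pace and stop on an object; "force" is the grip in N (left out, the last holds). Time passes only in rows, so rows that repeat a pose let the fingers close. It gives the time, the measured TCP pose, the force, the opening and the grip force at its end, in the units of the state.
- observe(): the state, without advancing time (a new reading comes with each control period).
- get_image(name): name is "scene" or "top" or "wrist"; returns the picture (480x640x3 uint8, red, green, blue); there is no depth.
- camera_params(name): a dict with "vertical_fov" (degrees; the focal length in pixels is half the picture's height over the tangent of half this angle, whatever the lens; pixels are square), "cx", "cy" (the principal point, pixels), "dist_coeffs" ([k1, k2, p1, p2, k3] as OpenCV has them; the pictures are not rectified), "T" (4x4, takes a point from camera to world coordinates). Camera axes: x right, y down, z forward; pixel columns grow to the right and rows downward; lengths in m; the calibration is good to about 2 mm. A picture is of the moment at which its call begins: read the wrist's pose just before it. camera_params takes no time and is no camera call; for the wrist camera it gives the pose at the moment of the call.
- sign_off(): hands the job in; it is judged then, once.
Trained networks look in the newest picture that a camera, given by its name, has taken for a name from the list of things; names that differ only in an ending like _2 or _b are one class to them, and where a whole thing is asked for, a point or a joint stands for the part that bears it (a point fixed in the world has none). Each returns a list of dicts, best first, with "p" (0 to 1); they miss things now and then, are a little off and sometimes report something else, mostly with a low value. They report only what shows in the picture. A call takes as long as a camera call. They do not tell look-alikes from the thing itself.
- silhouettes(query, camera): "mask" (480x640 bool, what is visible of it) and "pixel" ([column, row] in pixels, amid what is visible of it).
The state is a dict: "clock": time; "joints": joint angles; "dq": joint speeds; "joint_efforts": joint torques, N m; "position": TCP position; "ee_rot": TCP orientation; "force": force on the tool from outside, world axes, zero at the start; "ft_torque": the same for the moment, N m; "width": opening from 0.0 (shut) to 1.0 (fully open); "gripper_force": force on a finger pad.
Only numpy, scipy, OpenCV 4.12 (cv2) and the standard library are available. Lean on these libraries where they do the work, as an engineer would, in place of code of your own. Each camera call takes 0.05 s, during which the arm holds its last target. There are 200 camera calls.

## Working session

There is one attempt and no reset: what is moved stays moved. The work goes in short steps, Python scripts to look and compute and a tool call to move; the robot and the scene stay as the last step left them, time stands still between calls to the robot, and variables do not carry over. Pictures are saved under pics/ and viewed, at most 10 in all, crops included, and the job is handed in when it is done.

Besides the shell and the picture viewer there is one more tool, called after ">>>" in YAML: its name, and indented under it one key for each argument. jog_arm: Moves the arm, as the interface text tells. Its arguments: {"type":"object","properties":{"motion":{"type":"array"},"force":{"type":"number"}},"required":["motion"]}

```bash
mkdir -p pics
python3 - <<'E'
from cell import *
import cv2,numpy as np
s=observe();print({k:np.round(v,3).tolist() for k,v in s.items()},grasp_offset if not callable(grasp_offset) else grasp_offset())
for c in("scene","top"):
    im=get_image(c);cv2.imwrite(f"pics/{c}0.png",im[:,:,::-1]);p=camera_params(c);print({k:np.round(v,4).tolist() for k,v in p.items()})
    for q in("channel","rack","blue","orange","used","bottle","vial","egg","reader"):
        print(c,q,[(round(d["p"],2),np.round(d["pixel"]).tolist(),int(d["mask"].sum())) for d in silhouettes(q,c)])
E
```

```text
{'clock': 0.0, 'joints': [1.085, 0.435, 0.025, 1.574, -0.012, 1.134, -0.075], 'dq': [-0.0, 0.0, -0.001, 0.0, 0.0, -0.001, 0.001], 'joint_efforts': [-0.002, -66.787, 0.984, -31.447, -0.061, 0.043, 0.0], 'position': [0.233, -0.579, 0.206], 'ee_rot': [-3.083, -0.597, 0.001], 'force': [-0.429, 0.621, 0.096], 'ft_torque': [-0.073, -0.045, 0.038], 'gripper_force': 0.0, 'width': 1.004} 0.0188
{'vertical_fov': 53.0789, 'cx': 312.9504, 'cy': 235.6522, 'dist_coeffs': [-0.0801, 0.0, 0.0, 0.0, 0.0], 'T': [[0.7175, 0.373, -0.5883, 1.1504], [0.6966, -0.382, 0.6074, -0.6123], [0.0018, -0.8456, -0.5338, 0.6274], [0.0, 0.0, 0.0, 1.0]]}
scene channel [(0.65, [373.0, 191.0], 639)]
scene rack [(0.71, [220.0, 320.0], 1095)]
scene blue [(0.96, [150.0, 358.0], 615), (0.78, [196.0, 312.0], 233), (0.65, [147.0, 302.0], 496), (0.63, [194.0, 276.0], 382), (0.37, [375.0, 194.0], 584)]
scene orange [(0.54, [230.0, 318.0], 381)]
scene used [(0.75, [211.0, 318.0], 387)]
scene bottle [(0.62, [343.0, 271.0], 1143)]
scene vial [(0.82, [283.0, 233.0], 273), (0.52, [231.0, 320.0], 331)]
scene egg [(0.72, [387.0, 180.0], 198), (0.71, [230.0, 318.0], 373)]
scene reader [(0.66, [364.0, 206.0], 2601)]
{'vertical_fov': 47.6274, 'cx': 314.125, 'cy': 236.3929, 'dist_coeffs': [-0.0892, 0.0, 0.0, 0.0, 0.0], 'T': [[0.0822, -0.9765, 0.1994, 0.3324], [-0.9966, -0.0817, 0.0108, 0.0131], [0.0058, -0.1996, -0.9799, 1.2552], [0.0, 0.0, 0.0, 1.0]]}
top channel [(0.93, [205.0, 252.0], 1154), (0.26, [424.0, 250.0], 250)]
top rack [(0.81, [433.0, 270.0], 475)]
top blue [(0.78, [487.0, 272.0], 301), (0.74, [459.0, 320.0], 271), (0.69, [410.0, 322.0], 282), (0.62, [439.0, 279.0], 257)]
top orange [(0.8, [422.0, 247.0], 321)]
top used [(0.84, [432.0, 262.0], 268)]
top bottle [(0.59, [333.0, 205.0], 494)]
top vial [(0.58, [310.0, 294.0], 127)]
top egg [(0.93, [141.0, 283.0], 360)]
top reader [(0.61, [206.0, 265.0], 3347)]
```

View images.

Run:
```python
import cv2
a=cv2.imread('pics/top0.png');cv2.imwrite('pics/top_crop.png',cv2.resize(a[170:350,90:530],(800,327),interpolation=cv2.INTER_CUBIC))
b=cv2.imread('pics/scene0.png');cv2.imwrite('pics/sc_crop.png',cv2.resize(b[120:400,100:460],(771,600),interpolation=cv2.INTER_CUBIC))
```

```text
(no output)
```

View pics/top_crop.png

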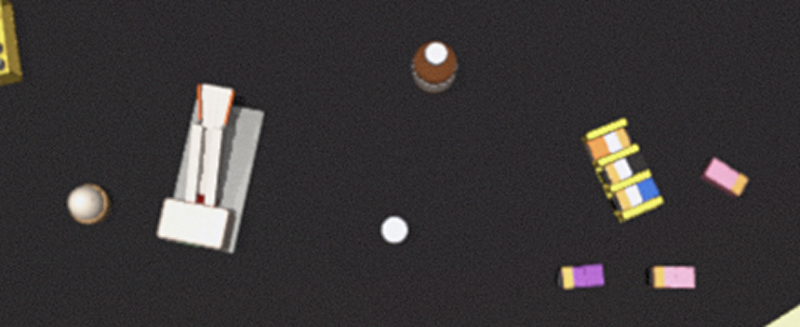

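View pics/sc_crop.png

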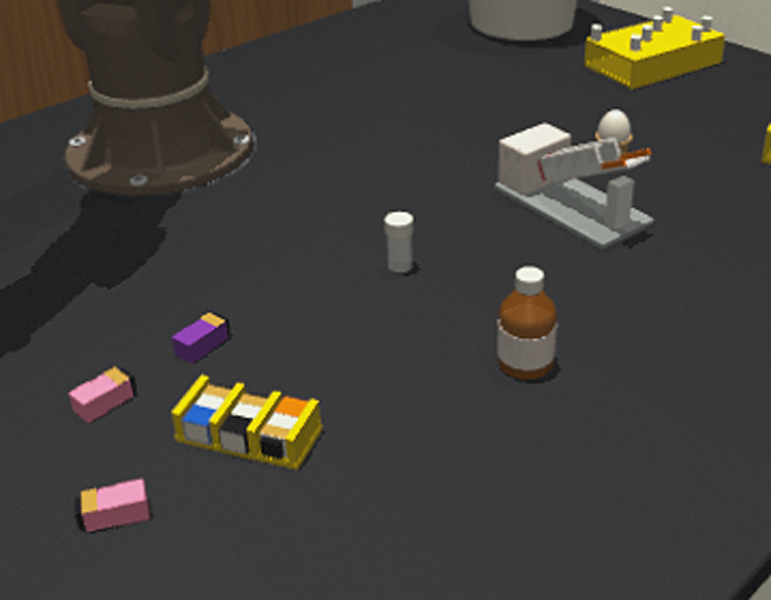

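```bash
cat > h.py <<'E'
from cell import *
import cv2,numpy as np
from scipy.spatial.transform import Rotation as R
def K(p):
    f=240/np.tan(np.radians(p["vertical_fov"]/2));return np.array([[f,0,p["cx"]],[0,f,p["cy"]],[0,0,1]])
def ray(px,p):
    n=cv2.undistortPoints(np.array(px,float).reshape(-1,1,2),K(p),np.array(p["dist_coeffs"]))[:,0]
    d=np.c_[n,np.ones(len(n))]@p["T"][:3,:3].T;return p["T"][:3,3],d
def onz(px,z,p):
    o,d=ray(px,p);return o+d*((z-o[2])/d[:,2])[:,None]
def proj(X,p):
    T=np.linalg.inv(p["T"]);Y=np.atleast_2d(X)@T[:3,:3].T+T[:3,3]
    return cv2.projectPoints(Y.reshape(-1,1,3),np.zeros(3),np.zeros(3),K(p),np.array(p["dist_coeffs"]))[0][:,0]
def st():
    s=observe();print("t",round(s["clock"],2),"pos",np.round(s["position"],4),"tool",np.round(R.from_rotvec(s["ee_rot"]).as_matrix(),3).tolist(),"F",np.round(s["force"],1),"w",round(s["width"]*92,1));return s
def rel(Xt,Rt,s=None):
    "shift and turn from now to target pose"
    s=s or observe();R0=R.from_rotvec(s["ee_rot"]);return np.round(R0.inv().apply(np.array(Xt)-s["position"]),4),np.round((R0.inv()*R.from_matrix(Rt)).as_rotvec(),4)
E
python3 - <<'E'
from h import *
p=camera_params("top");im=cv2.imread('pics/top0.png');hsv=cv2.cvtColor(im,cv2.COLOR_BGR2HSV)
def cc(lo,hi,box):
    m=cv2.inRange(hsv,np.array(lo),np.array(hi));k=np.zeros_like(m);k[box[1]:box[3],box[0]:box[2]]=1;m*=k;return m
box=(395,225,470,300)
s=np.argwhere(cc((22,120,120),(33,255,255),box))[:,::-1]
X=onz(s,.034,p);r=cv2.minAreaRect((X[:,:2]*1000).astype(np.float32));print("rack rect mm",r)
for n,lo,hi in(("blue",(105,120,80),(125,255,255)),("orange",(8,140,150),(16,255,255))):
    s=np.argwhere(cc(lo,hi,box))[:,::-1];print(n,len(s),onz(s,.028,p).mean(0))
m=cc((0,0,120),(180,60,255),(170,210,250,310))
for nm,z in(("bottle",.105),("vial",.062),("egg",.05)):
    c={"bottle":(90+436/800*440,170+53*.55),"vial":(90+394*.55,170+229*.55),"egg":(90+88*.55,170+203*.55)}[nm]
    print(nm,onz(c,z,p))
f=lambda x,y:(90+x*.55,170+y*.55)
print("mouth edge pts",onz([f(193,125),f(228,125)],.082,p));print("tray end",onz([f(199,84),f(234,88)],.106,p));print("hous",onz([f(166,198),f(234,205),f(157,240),f(223,249)],.07,p))
print("base",onz([f(264,111),f(233,252)],.01,p))
for nm,c in(("purple",(583,276)),("pink",(674,277)),("pink2",(725,176))):print(nm,onz(f(*c),.02,p))
E
```

```text
rack rect mm ((541.9769287109375, -246.06814575195312), (119.89566040039062, 62.705596923828125), 27.39975357055664)
blue 95 [ 0.52063886 -0.28205408  0.028     ]
orange 92 [ 0.56775831 -0.21598153  0.028     ]
bottle [[ 0.65223789 -0.00165518  0.105     ]]
vial [[0.44097787 0.03147009 0.062     ]]
egg [[0.44154594 0.41047167 0.05      ]]
mouth edge pts [[0.54409958 0.28492827 0.082     ]
 [0.54766381 0.24237228 0.082     ]]
tray end [[0.59013025 0.27846631 0.106     ]
 [0.58870693 0.23585619 0.106     ]]
hous [[0.45410429 0.30935849 0.07      ]
 [0.4527711  0.22598331 0.07      ]
 [0.40279842 0.31380886 0.07      ]
 [0.39908503 0.23313831 0.07      ]]
base [[0.5830505  0.21217437 0.01      ]
 [0.39982468 0.23127577 0.01      ]]
purple [[ 0.40558581 -0.20687899  0.02      ]]
pink [[ 0.41305729 -0.32108885  0.02      ]]
pink2 [[ 0.54572935 -0.38271856  0.02      ]]
```

>>> jog_arm:
  motion:
    - [[0.375,-0.191,0,0,0,-0.096,-1],[0.375,-0.191,0,0,0,-0.096,-1],[0.375,-0.191,0,0,0,-0.096,-1],[0.375,-0.191,0,0,0,-0.096,-1],[0.375,-0.191,0,0,0,-0.096,-1],[0.375,-0.191,0,0,0,-0.096,-1],[0.375,-0.191,0,0,0,-0.096,-1],[0.375,-0.191,0,0,0,-0.096,-1],[0.375,-0.191,0,0,0,-0.096,-1],[0.375,-0.191,0,0,0,-0.096,-1]]

```text
clock: 1.83
position: [0.5083, -0.2641, 0.2066]
ee_rot: [3.052, 0.744, 0.001]
force: [1.7, -0.2, 0.7]
width: 1.007
gripper_force: 0.0
```

```bash
cat >> h.py <<'E'
def rackfit(im,p):
    "colour blobs of the cartridge halves on the plane of their tops"
    hsv=cv2.cvtColor(im,cv2.COLOR_RGB2HSV);out={}
    for n,lo,hi in(("blue",(105,120,60),(125,255,255)),("orange",(5,140,120),(17,255,255))):
        m=cv2.inRange(hsv,np.array(lo),np.array(hi));c,_=cv2.findContours(m,cv2.RETR_EXTERNAL,cv2.CHAIN_APPROX_NONE)
        c=max(c,key=cv2.contourArea);X=onz(c[:,0],.028,p)[:,:2]*1000;out[n]=(c,cv2.minAreaRect(X.astype(np.float32)))
    return out
E
python3 - <<'E'
from h import *
s=st();p=camera_params("wrist");im=get_image("wrist");cv2.imwrite("pics/w1.png",im[:,:,::-1]);print(np.round(p["T"],3).tolist(),np.round(p["vertical_fov"],1))
for n,(c,r) in rackfit(im,p).items():print(n,cv2.contourArea(c),r)
hsv=cv2.cvtColor(im,cv2.COLOR_RGB2HSV);m=cv2.inRange(hsv,np.array((22,120,100)),np.array((33,255,255)))
X=onz(np.argwhere(m)[:,::-1],.034,p);print(cv2.minAreaRect((X[:,:2]*1000).astype(np.float32)))
E
```

```text
t 1.83 pos [ 0.5083 -0.2641  0.2066] tool [[0.888, 0.46, 0.0], [0.46, -0.888, -0.0], [0.0, 0.001, -1.0]] F [ 1.7 -0.2  0.7] w 92.6
[[0.46, -0.848, -0.265, 0.582], [-0.888, -0.438, -0.139, -0.228], [0.002, 0.299, -0.954, 0.386], [0.0, 0.0, 0.0, 1.0]] 60.2
blue 217.5 ((527.189697265625, -280.1454162597656), (9.786186218261719, 21.191740036010742), 27.381500244140625)
orange 2.0 ((559.7576293945312, -212.5459442138672), (13.938114166259766, 2.3211066722869873), 37.28181076049805)
((412.9830322265625, -223.52655029296875), (113.79216766357422, 393.8114929199219), 78.00504302978516)
```

View pics/w1.png

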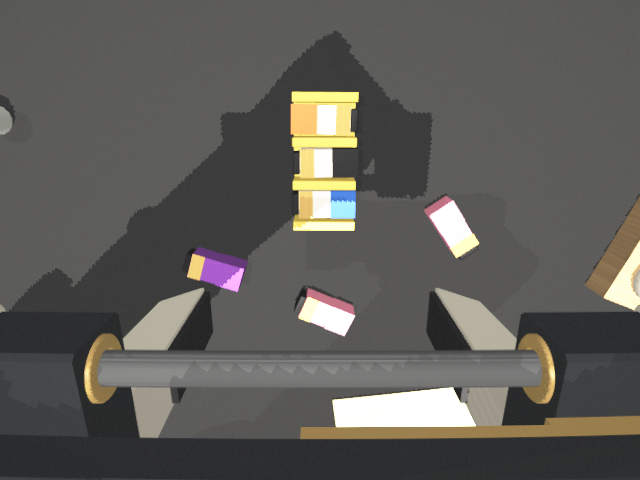

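Run:
```python
from h import *
p=camera_params("wrist")
pts=[(291.5,93),(358.5,93),(293.5,230.5),(355,230.5)]
X=onz(pts,.034,p);print(X.round(4),X.mean(0).round(4));d=X[0]+X[1]-X[2]-X[3];print(np.degrees(np.arctan2(d[1],d[0])),np.linalg.norm(d)/2)
# cartridges' ends at z=.028 : tail/nose rows
for n,a,b in(("blue",(293,206),(356,206)),("orange",(290.5,119),(358,119))):
    Y=onz([a,b],.028,p);print(n,Y.round(4),Y.mean(0).round(4),np.linalg.norm(Y[0]-Y[1]))
```

```text
[[ 0.5901 -0.1913  0.034 ]
 [ 0.6154 -0.2389  0.034 ]
 [ 0.4883 -0.2449  0.034 ]
 [ 0.5138 -0.2928  0.034 ]] [ 0.5519 -0.242   0.034 ]
27.86440300157229 0.11501540079301413
blue [[ 0.5064 -0.2347  0.028 ]
 [ 0.5325 -0.2838  0.028 ]] [ 0.5195 -0.2593  0.028 ] 0.05556994076717611
orange [[ 0.5714 -0.1994  0.028 ]
 [ 0.5977 -0.249   0.028 ]] [ 0.5846 -0.2242  0.028 ] 0.05616296886328824
```

Run:
```python
from h import *
p=camera_params("top");im=cv2.imread('pics/top0.png')
c=np.array([.552,-.242]);u=np.array([.886,.464]);v=np.array([-.464,.886])
P=[np.r_[c+a*59e-3*u+b*27e-3*v,.034] for a,b in((1,1),(1,-1),(-1,-1),(-1,1))]
q=proj(np.array(P),p);S=6;cr=cv2.resize(im[220:310,390:510],None,fx=S,fy=S,interpolation=cv2.INTER_NEAREST)
for z,col in((.034,(0,255,0)),):
    cv2.polylines(cr,[np.int32((q-[390,220]+.5)*S)],True,col,1)
cv2.imwrite('pics/chk.png',cr)
```

```text
(no output)
```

View pics/chk.png

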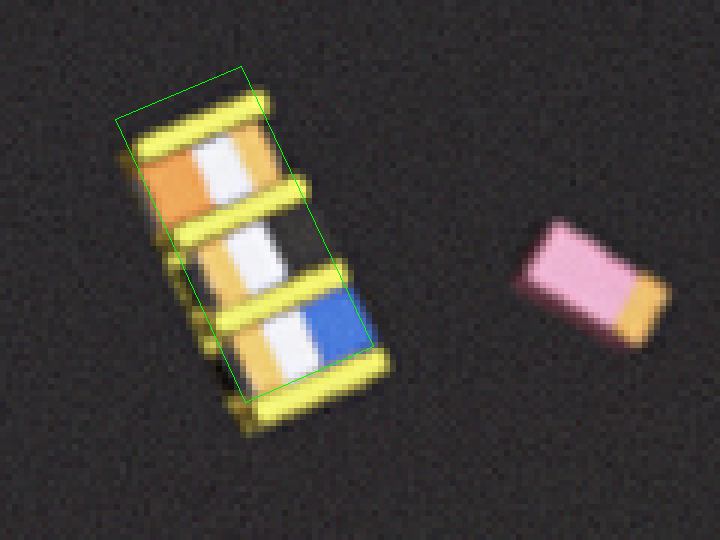

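Run:
```python
from h import *
p=camera_params("scene");im=cv2.imread('pics/scene0.png')
u=np.array([.886,.464]);v=np.array([-.464,.886])
S=9;x0,y0=175,285;cr=cv2.resize(im[y0:y0+60,x0:x0+85],None,fx=S,fy=S,interpolation=cv2.INTER_NEAREST)
for c,col in(((.552,-.242),(0,255,0)),((.541,-.249),(255,0,255))):
    P=[np.r_[np.array(c)+a*59e-3*u+b*27e-3*v,.034] for a,b in((1,1),(1,-1),(-1,-1),(-1,1))]
    cv2.polylines(cr,[np.int32((proj(np.array(P),p)-[x0,y0]+.5)*S)],True,col,1)
cv2.imwrite('pics/chk2.png',cr)
```

```text
(no output)
```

View pics/chk2.png

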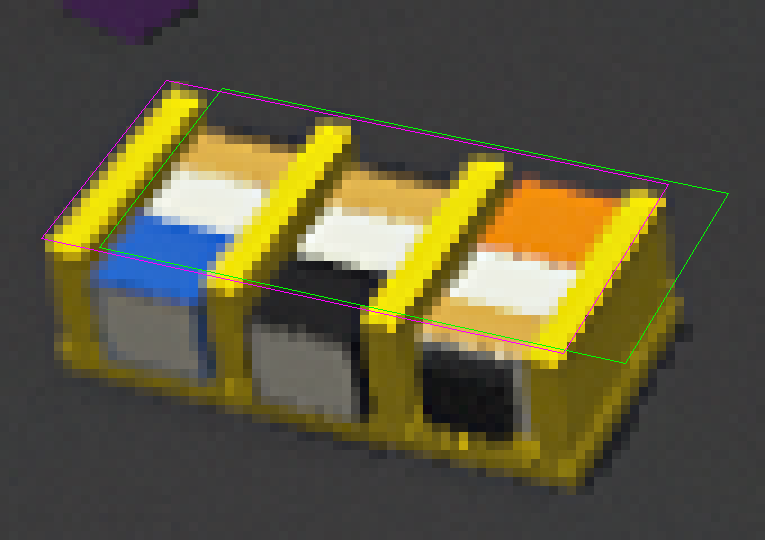

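>>> jog_arm:
  motion:
    - [[-0.0005,0.0025,0.05,0,0,0,-1],[-0.0005,0.0025,0.09,0,0,0,-1],[-0.0005,0.0025,0.13,0,0,0,-1],[-0.0005,0.0025,0.145,0,0,0,-1],[-0.0005,0.0025,0.145,0,0,0,-1],[-0.0005,0.0025,0.145,0,0,0,-1]]

```text
clock: 2.38
position: [0.5074, -0.2681, 0.0609]
ee_rot: [-3.051, -0.744, 0.002]
force: [1.1, -0.1, -0.2]
width: 1.001
gripper_force: 0.0
```

Run:
```python
from h import *
s=st();p=camera_params("wrist");im=get_image("wrist");cv2.imwrite("pics/w2.png",im[:,:,::-1])
print(proj([s["position"]],p))
```

```text
t 2.38 pos [ 0.5074 -0.2681  0.0609] tool [[0.888, 0.461, -0.002], [0.461, -0.888, 0.001], [-0.001, -0.002, -1.0]] F [ 1.1 -0.1 -0.2] w 92.1
[[315.40208849 291.65389245]]
```

View pics/w2.png

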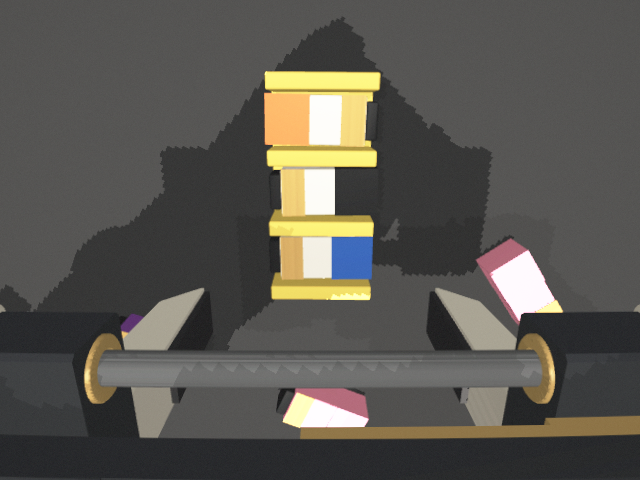

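Run:
```python
from h import *
p=camera_params("wrist");s=st()
print(onz([(271,257),(372,257)],.028,p).mean(0),"rack",onz([(265,73),(380,73),(271.5,299),(371,299)],.034,p).mean(0))
print(proj([np.r_[s["position"][:2],.028],[.509,-.2665,.028],[.5195,-.259,.028]],p))
T=np.linalg.inv(p["T"]);print(p["T"].round(3).tolist())
```

```text
t 2.43 pos [ 0.5086 -0.2686  0.0624] tool [[0.888, 0.46, 0.001], [0.461, -0.888, -0.0], [0.001, 0.001, -1.0]] F [0.2 0.3 0.2] w 91.8
[ 0.51450547 -0.26908611  0.028     ] rack [ 0.5461643 -0.2527702  0.034    ]
[[315.83851137 265.56195816]
 [312.71550447 263.35926936]
 [309.21032326 241.19054922]]
[[0.46, -0.848, -0.265, 0.582], [-0.888, -0.438, -0.139, -0.232], [0.002, 0.299, -0.954, 0.241], [0.0, 0.0, 0.0, 1.0]]
```

>>> jog_arm:
  motion:
    - [[0.002,0.001,0.025,0,0,0,-1],[0.002,0.001,0.045,0,0,0,-1],[0.002,0.001,0.0555,0,0,0,-1],[0.002,0.001,0.0555,0,0,0,0],[0.002,0.001,0.0555,0,0,0,0.6],[0.002,0.001,0.0555,0,0,0,0.6],[0.002,0.001,0.0555,0,0,0,0.6],[0.002,0.001,0.0555,0,0,0,0.6],[0.002,0.001,0.0555,0,0,0,0.6]]
  force: 15

```text
clock: 3.18
position: [0.5106, -0.2684, 0.0066]
ee_rot: [3.051, 0.744, 0.002]
force: [-0.0, 0.2, 0.5]
width: 0.614
gripper_force: 0.0
```

>>> jog_arm:
  motion:
    - [[0.002,0,0,0,0,0,0.6],[0.002,0,0,0,0,0,0.6],[0.002,0,0,0,0,0,0.6],[0,0,-0.02,0,0,0,0.6],[0,0,-0.05,0,0,0,0.6],[0,0,-0.08,0,0,0,0.6],[0,0,-0.08,0,0,0,0.6]]

```text
clock: 3.77
position: [0.5133, -0.2692, 0.091]
ee_rot: [3.048, 0.744, 0.01]
force: [1.8, -0.3, -0.8]
width: 0.536
gripper_force: 15.0
```

Run:
```python
from h import *
s=st();print(s["gripper_force"])
def Rd(h,flip=0):
    c,q=np.cos(np.radians(h)),np.sin(np.radians(h));return np.array([[c,q,0],[q,-c,0],[0,0,-1.]])
print(rel([.52,-.13,.08],Rd(83),s))
```

```text
t 3.77 pos [ 0.5133 -0.2692  0.091 ] tool [[0.888, 0.461, 0.007], [0.461, -0.888, -0.003], [0.005, 0.006, -1.0]] F [ 1.8 -0.3 -0.8] w 49.3
14.993329793214798
(array([ 0.07  , -0.1206,  0.0107]), array([ 0.0079, -0.0018, -0.9699]))
```

Run:
```python
from h import *
s=st();im=get_image("wrist");cv2.imwrite("pics/w3.png",im[100:420,100:540,::-1])
```

```text
t 3.77 pos [ 0.5133 -0.2692  0.091 ] tool [[0.888, 0.461, 0.007], [0.461, -0.888, -0.003], [0.005, 0.006, -1.0]] F [ 1.8 -0.3 -0.8] w 49.3
```

View pics/w3.png

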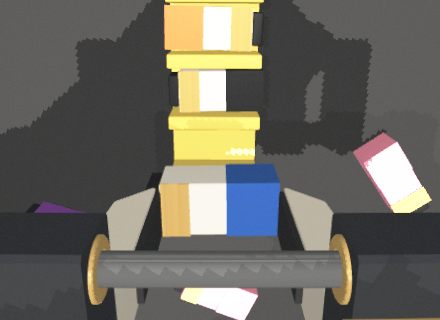

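>>> jog_arm:
  motion:
    - [[0.07,-0.12,0.01,0,0,-0.97,0.6],[0.07,-0.12,0.01,0,0,-0.97,0.6],[0.07,-0.12,0.01,0,0,-0.97,0.6],[0.07,-0.12,0.01,0,0,-0.97,0.6],[0.07,-0.12,0.01,0,0,-0.97,0.6],[0.07,-0.12,0.02,0,0,-0.97,0.6],[0.07,-0.12,0.04,0,0,-0.97,0.6],[0.07,-0.12,0.055,0,0,-0.97,0.6],[0.07,-0.12,0.06,0,0,-0.97,0.6],[0.07,-0.12,0.06,0,0,-0.97,0.6]]

```text
clock: 4.65
position: [0.5153, -0.1291, 0.0238]
ee_rot: [-2.353, -2.076, 0.003]
force: [0.2, -0.2, 0.0]
width: 0.535
gripper_force: 15.0
```

Run:
```python
from h import *
s=st();im=get_image("scene");cv2.imwrite("pics/s3full.png",im[:,:,::-1])
p=camera_params("scene");q=proj([s["position"]],p)[0];print(q)
x,y=int(q[0]),int(q[1]);c=im[y-45:y+35,x-50:x+50,::-1];cv2.imwrite("pics/s3.png",cv2.resize(c,None,fx=7,fy=7,interpolation=cv2.INTER_CUBIC))
```

```text
t 4.65 pos [ 0.5153 -0.1291  0.0238] tool [[0.125, 0.992, -0.004], [0.992, -0.125, 0.001], [0.001, -0.004, -1.0]] F [ 0.2 -0.2  0. ] w 49.2
[254.67003065 278.74284114]
```

View pics/s3.png

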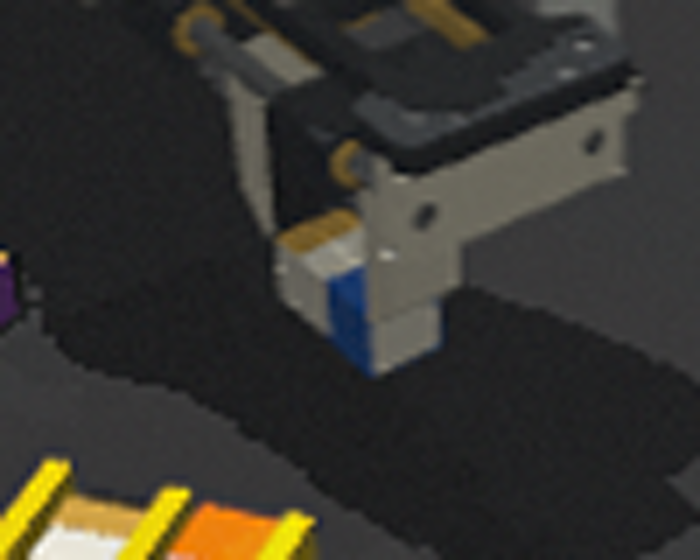

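>>> jog_arm:
  motion:
    - [[0,0,0.002,0,0,0,0.6],[0,0,0.003,0,0,0,0.6],[0,0,0.004,0,0,0,0.6],[0,0,0.004,0,0,0,0.6]]

```text
clock: 5.03
position: [0.5173, -0.1294, 0.0222]
ee_rot: [2.353, 2.081, 0.001]
force: [0.5, 0.3, -0.8]
width: 0.537
gripper_force: 15.0
```

>>> jog_arm:
  motion:
    - [[0,0,0.001,0,0,0,0.6],[0,0,0.002,0,0,0,0.6],[0,0,0.003,0,0,0,0.6],[0,0,0.003,0,0,0,0.6]]

```text
clock: 5.37
position: [0.5169, -0.1294, 0.0187]
ee_rot: [-2.353, -2.082, 0.0]
force: [1.2, -0.3, 0.2]
width: 0.535
gripper_force: 15.0
```

>>> jog_arm:
  motion:
    - [[0,0,0.001,0,0,0,0.6],[0,0,0.002,0,0,0,0.6],[0,0,0.003,0,0,0,0.6],[0,0,0.003,0,0,0,0.6]]

```text
clock: 5.7
position: [0.5169, -0.1294, 0.0156]
ee_rot: [-2.353, -2.082, 0.0]
force: [-0.1, 0.7, -0.5]
width: 0.535
gripper_force: 15.0
```

>>> jog_arm:
  motion:
    - [[0,0,0.001,0,0,0,0.6],[0,0,0.002,0,0,0,0.6],[0,0,0.003,0,0,0,0.6],[0,0,0.004,0,0,0,0.6],[0,0,0.004,0,0,0,0.6]]

```text
clock: 6.12
position: [0.5169, -0.1294, 0.0116]
ee_rot: [-2.353, -2.082, 0.0]
force: [-0.3, 0.3, -0.8]
width: 0.535
gripper_force: 15.0
```

>>> jog_arm:
  motion:
    - [[0,0,0.001,0,0,0,0.6],[0,0,0.002,0,0,0,0.6],[0,0,0.003,0,0,0,0.6],[0,0,0.004,0,0,0,0.6],[0,0,0.004,0,0,0,0.6]]

```text
clock: 6.53
position: [0.5169, -0.1293, 0.0076]
ee_rot: [-2.353, -2.082, 0.0]
force: [0.1, 0.4, -1.3]
width: 0.534
gripper_force: 15.0
```

```bash
cat >> h.py <<'E'
def combo(name,h=50):
    s=st();p=camera_params("scene");a=get_image("scene");q=proj([s["position"]],p)[0];x,y=int(q[0]),int(q[1])
    c=cv2.resize(a[y-45:y+35,x-h:x+h],None,fx=400/(2*h),fy=400/(2*h),interpolation=cv2.INTER_CUBIC)
    b=get_image("wrist")[140:460,100:500];H=max(c.shape[0],b.shape[0])
    f=lambda i:np.vstack([i,np.zeros((H-i.shape[0],i.shape[1],3),np.uint8)])
    cv2.imwrite(name,np.hstack([f(c),f(b)])[:,:,::-1])
E
python3 -c "
from h import *
combo('pics/c1.png')"
```

```text
t 6.53 pos [ 0.5169 -0.1293  0.0076] tool [[0.122, 0.993, -0.0], [0.993, -0.122, 0.0], [0.0, -0.0, -1.0]] F [ 0.1  0.4 -1.3] w 49.2
```

View pics/c1.png

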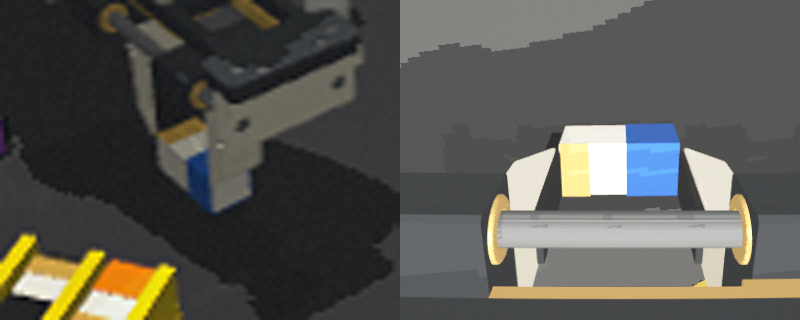

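Run:
```python
from h import *
p=camera_params("scene");t=np.array([.5169,-.1293,.0076]);u=np.array([.993,-.122,0]);v=np.array([.122,.993,0])
q0=proj([t],p)[0]
for h in(0,4,7,10,16):
    print(h,[(proj([t+u*.025+s*v*.012-[0,0,h/1000]],p)[0]-q0).round(1).tolist() for s in(-1,1)],"top",[(proj([t+u*.025+s*v*.012+[0,0,.022-h/1000]],p)[0]-q0).round(1).tolist() for s in(-1,1)])
print("finger",[(proj([t+u*d+s*v*.0095],p)[0]-q0).round(1).tolist() for d in (.025,.044) for s in (-1,1)])
```

```text
0 [[1.8, 8.3], [11.6, 3.6]] top [[1.1, -0.3], [11.0, -4.9]]
4 [[1.9, 9.8], [11.7, 5.2]] top [[1.2, 1.3], [11.1, -3.3]]
7 [[2.0, 10.9], [11.7, 6.3]] top [[1.3, 2.5], [11.2, -2.1]]
10 [[2.1, 12.1], [11.8, 7.4]] top [[1.4, 3.6], [11.3, -1.0]]
16 [[2.3, 14.3], [12.0, 9.7]] top [[1.6, 5.9], [11.4, 1.3]]
finger [[2.8, 7.8], [10.6, 4.1], [8.0, 12.5], [15.8, 8.7]]
```

>>> jog_arm:
  motion:
    - [[0,0,0.001,0,0,0,0.6],[0,0,0.002,0,0,0,0.6],[0,0,0.003,0,0,0,0.6],[0,0,0.004,0,0,0,0.6],[0,0,0.005,0,0,0,0.6],[0,0,0.005,0,0,0,0.6]]

```text
clock: 7.13
position: [0.5169, -0.1294, 0.0026]
ee_rot: [-2.353, -2.082, 0.0]
force: [0.5, -0.6, -0.2]
width: 0.535
gripper_force: 15.0
```

>>> jog_arm:
  motion:
    - [[0,0,0.001,0,0,0,0.6],[0,0,0.002,0,0,0,0.6],[0,0,0.0025,0,0,0,0.6],[0,0,0.0025,0,0,0,0.6]]

```text
clock: 7.47
position: [0.517, -0.1294, 0.0003]
ee_rot: [-2.353, -2.082, 0.0]
force: [0.7, 0.2, -0.0]
width: 0.535
gripper_force: 15.0
```

>>> jog_arm:
  motion:
    - [[0,0,0.001,0,0,0,0.6],[0,0,0.002,0,0,0,0.6],[0,0,0.002,0,0,0,0.6]]

```text
clock: 7.72
position: [0.517, -0.1294, -0.0003]
ee_rot: [2.352, 2.081, -0.001]
force: [-6.1, 0.1, 20.6]
width: 0.538
gripper_force: 20.3
```

>>> jog_arm:
  motion:
    - [[0,0,-0.002,0,0,0,0.6],[0,0,-0.002,0,0,0,0.5],[0,0,-0.002,0,0,0,-0.5],[0,0,-0.002,0,0,0,-1],[0,0,-0.002,0,0,0,-1],[0,0,-0.002,0,0,0,-1],[0,0,-0.04,0,0,0,-1],[0,0,-0.06,0,0,0,-1],[0,0,-0.06,0,0,0,-1]]

```text
clock: 8.47
position: [0.5197, -0.1295, 0.0619]
ee_rot: [2.349, 2.079, 0.006]
force: [0.5, -0.1, 0.8]
width: 0.979
gripper_force: 0.0
```

>>> jog_arm:
  motion:
    - [[0,0.0124,0,0,0,1.571,-1],[0,0.0124,0,0,0,1.571,-1],[0,0.0124,0,0,0,1.571,-1],[0,0.0124,0,0,0,1.571,-1],[0,0.0124,0,0,0,1.571,-1],[0,0.0124,0,0,0,1.571,-1],[0,0.0124,0,0,0,1.571,-1],[0,0.0124,0,0,0,1.571,-1],[0,0.0124,0,0,0,1.571,-1],[0,0.0124,0,0,0,1.571,-1]]

```text
clock: 9.3
position: [0.5291, -0.1309, 0.0578]
ee_rot: [3.127, 0.302, -0.001]
force: [0.3, -0.2, -0.4]
width: 0.999
gripper_force: 0.0
```

```bash
cat >> h.py <<'E'
def Rd(h):
    c,q=np.cos(np.radians(h)),np.sin(np.radians(h));return np.array([[c,q,0],[q,-c,0],[0,0,-1.]])
E
python3 - <<'E'
from h import *
s=st();print(rel([.532,-.131,.03],Rd(-7.2),s))
p=camera_params("scene");im=get_image("scene");hsv=cv2.cvtColor(im,cv2.COLOR_RGB2HSV)
for d in silhouettes("blue","scene"):
    m=d["mask"];print(round(d["p"],2),d["pixel"],m.sum(),onz([d["pixel"]],.015,p)[0].round(3))
p=camera_params("top")
for d in (get_image("top") is not None) and silhouettes("blue","top"):print("top",round(d["p"],2),d["pixel"],d["mask"].sum(),onz([d["pixel"]],.022,p)[0].round(3))
E
```

```text
t 9.3 pos [ 0.5291 -0.1309  0.0578] tool [[0.982, 0.191, -0.001], [0.191, -0.982, -0.0], [-0.001, 0.0, -1.0]] F [ 0.3 -0.2 -0.4] w 91.9
(array([0.0029, 0.0007, 0.0278]), array([1.000e-04, 6.000e-04, 3.182e-01]))
0.95 [146.6, 302.1] 442 [ 0.412 -0.321  0.015]
0.84 [196.2, 276.3] 365 [ 0.411 -0.203  0.015]
0.79 [148.8, 356.2] 551 [ 0.544 -0.393  0.015]
0.53 [256.4, 284.2] 361 [ 0.523 -0.131  0.015]
top 0.84 [486.6, 267.4] 323 [ 0.544 -0.377  0.022]
top 0.42 [379.3, 277.5] 145 [ 0.5   -0.13   0.022]
```

>>> jog_arm:
  motion:
    - [[0.003,0.0007,0,0,0,0.318,-1],[0.003,0.0007,0,0,0,0.318,-1],[0.003,0.0007,0.01,0,0,0.318,-1],[0.003,0.0007,0.03,0,0,0.318,-1],[0.003,0.0007,0.05,0,0,0.318,-1],[0.003,0.0007,0.053,0,0,0.318,-1],[0.003,0.0007,0.055,0,0,0.318,-1],[0.003,0.0007,0.055,0,0,0.318,-1]]

```text
clock: 10.17
position: [0.5324, -0.1311, 0.0034]
ee_rot: [-3.136, 0.185, 0.001]
force: [0.6, 0.7, -0.1]
width: 1.001
gripper_force: 0.0
```

>>> jog_arm:
  motion:
    - [[0,0,0.001,0,0,0,-1],[0,0,0.002,0,0,0,-1],[0,0,0.003,0,0,0,-1],[0,0,0.004,0,0,0,-1],[0,0,0.004,0,0,0,-1]]

```text
clock: 10.58
position: [0.5325, -0.131, -0.0005]
ee_rot: [3.136, -0.187, 0.001]
force: [-0.1, -0.6, 0.3]
width: 0.998
gripper_force: 0.0
```

>>> jog_arm:
  motion:
    - [[0,0,0.001,0,0,0,-1],[0,0,0.002,0,0,0,-1],[0,0,0.003,0,0,0,-1],[0,0,0.003,0,0,0,-1]]

```text
clock: 10.92
position: [0.5323, -0.1309, -0.0039]
ee_rot: [-3.136, 0.187, 0.0]
force: [-0.0, 0.2, -0.6]
width: 0.996
gripper_force: 0.0
```

>>> jog_arm:
  motion:
    - [[0,0,0.001,0,0,0,-1],[0,0,0.002,0,0,0,-1],[0,0,0.003,0,0,0,-1],[0,0,0.004,0,0,0,-1],[0,0,0.004,0,0,0,-1]]

```text
clock: 11.33
position: [0.5322, -0.131, -0.0079]
ee_rot: [3.136, -0.187, -0.001]
force: [-0.3, 0.0, -0.6]
width: 1.001
gripper_force: 0.0
```

>>> jog_arm:
  motion:
    - [[0,0,0,0,0,0,0],[0,0,0,0,0,0,0.7],[0,0,0,0,0,0,0.7],[0,0,0,0,0,0,0.7],[0,0,0,0,0,0,0.7],[0,0,0,0,0,0,0.7],[0,0,0,0,0,0,0.7],[0,0,0,0,0,0,0.7],[0,0,0,0,0,0,0.7]]
  force: 25

```text
clock: 12.08
position: [0.5324, -0.131, -0.0077]
ee_rot: [3.136, -0.187, -0.0]
force: [0.5, 0.9, 0.3]
width: 0.395
gripper_force: 0.0
```

>>> jog_arm:
  motion:
    - [[0,0,0,0,0,0,0.7],[0,0,0,0,0,0,0.7],[0,0,0,0,0,0,0.7],[0,0,0,0,0,0,0.7],[0,0,0,0,0,0,0.7]]

```text
clock: 12.5
position: [0.5324, -0.1309, -0.0077]
ee_rot: [3.136, -0.187, -0.0]
force: [-0.7, -0.4, 0.0]
width: 0.259
gripper_force: 25.0
```

Run:
```python
from h import *
st()
# precise rail from top and scene pictures: refine pose (x,y,heading) of reader by matching model corners seen in top0
im=cv2.imread('pics/top0.png');p=camera_params("top")
hsv=cv2.cvtColor(im,cv2.COLOR_BGR2HSV)
m=cv2.inRange(hsv,np.array((3,120,120)),np.array((15,255,255)));m[:, :180]=0;m[:,240:]=0;m[:200]=0;m[300:]=0
n,l,stt,c=cv2.connectedComponentsWithStats(m)
for i in range(1,n):
    if stt[i,4]>4:print("orange/red",stt[i],c[i])
cv2.imwrite('pics/rail.png',cv2.resize(im[205:320,165:245],None,fx=5,fy=5,interpolation=cv2.INTER_CUBIC))
p2=camera_params("scene");im2=cv2.imread('pics/scene0.png');h2=cv2.cvtColor(im2,cv2.COLOR_BGR2HSV)
m=cv2.inRange(h2,np.array((3,120,90)),np.array((15,255,255)));m[:,:330]=0;m[:,420:]=0;m[:160]=0;m[225:]=0
n,l,stt,c=cv2.connectedComponentsWithStats(m)
for i in range(1,n):
    if stt[i,4]>4:print("scene",stt[i],c[i])
```

```text
t 12.5 pos [ 0.5324 -0.1309 -0.0077] tool [[0.993, -0.119, -0.0], [-0.119, -0.993, -0.0], [-0.0, 0.0, -1.0]] F [-0.7 -0.4  0. ] w 23.8
orange/red [198 217   3  19  36] [199.11111111 226.        ]
orange/red [214 220   5  18  28] [215.82142857 228.75      ]
scene [381 189  23  10  80] [391.975 193.55 ]
```

Run:
```python
from h import *
from scipy.optimize import least_squares
pt=camera_params("top");ps=camera_params("scene")
s3,c3=.5,np.cos(np.pi/6)
def ch(x,y,z): return [.035+x*c3-z*s3, y, .082+x*s3+z*c3]
f=lambda x,y:(90+(x+.5)*.55-.5,170+(y+.5)*.55-.5)
M=[ch(.021,-.0,.006)];U=[(207.5,227.4)]
for X,u in(((-.067,.04,.07),(166,198)),((-.067,-.04,.07),(234,205)),((-.115,.04,.07),(157,240)),((-.115,-.04,.07),(223,249)),((.07,-.045,.01),(264,111)),((-.115,-.045,.01),(233,252))):
    M.append(X);U.append(f(*u))
g=lambda x,y:(100+(x+.5)*360/771-.5,120+(y+.5)*280/600-.5)
MS=[(-.115,.04,.07),(-.115,-.04,.07),(-.067,.04,.07),(.07,-.045,.01)];US=[g(551,124),g(499,151),g(570,142),g(606,244)]
M=np.array(M);MS=np.array(MS)
def W(q,X):
    c,s=np.cos(q[2]),np.sin(q[2]);return np.c_[X[:,0]*c-X[:,1]*s+q[0],X[:,0]*s+X[:,1]*c+q[1],X[:,2]]
w=np.array([2]+[1]*6)[:,None]
for ms in(0,1):
    r=least_squares(lambda q:np.r_[((proj(W(q,M),pt)-U)*w).ravel(),(ms*(proj(W(q,MS),ps)-US)).ravel()],[.51,.265,-.11],loss='soft_l1')
    print(r.x.round(4),np.degrees(r.x[2]).round(2),(proj(W(r.x,M),pt)-U).round(1).tolist(),(proj(W(r.x,MS),ps)-US).round(1).tolist())
q=r.x
ax=[ch(x,0,0) for x in(0,.021,.042,-.1)];print(W(q,np.array(ax)).round(4))
```

```text
[ 0.5182  0.264  -0.0864] -4.95 [[-0.0, 0.1], [0.2, -0.2], [-1.8, 2.2], [0.5, -1.7], [-0.1, -0.3], [-0.1, -0.2], [1.2, 0.3]] [[-3.1, -1.0], [-0.5, -5.0], [0.9, -3.4], [-0.7, 0.2]]
[ 0.5186  0.264  -0.0855] -4.9 [[-0.1, -0.1], [0.2, -0.3], [-1.8, 2.0], [0.5, -1.9], [-0.1, -0.5], [-0.1, -0.4], [1.2, 0.1]] [[-3.0, -0.9], [-0.4, -5.0], [1.0, -3.4], [-0.5, 0.3]]
[[0.5535 0.261  0.082 ]
 [0.5716 0.2595 0.0925]
 [0.5897 0.2579 0.103 ]
 [0.4672 0.2684 0.032 ]]
```

View pics/rail.png

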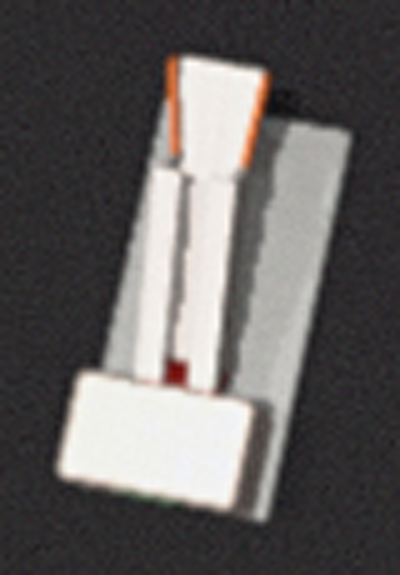

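```bash
cat > fit.py <<'E'
from h import *
from scipy.optimize import least_squares
s3,c3=.5,np.cos(np.pi/6)
def ch(x,y,z): return [.035+x*c3-z*s3, y, .082+x*s3+z*c3]
def W(q,X):
    X=np.atleast_2d(X);c,s=np.cos(q[2]),np.sin(q[2]);return np.c_[X[:,0]*c-X[:,1]*s+q[0],X[:,0]*s+X[:,1]*c+q[1],X[:,2]]
E
python3 - <<'E'
from fit import *
pt=camera_params("top")
L=[((-.067,.04,.07),(80,372)),((-.067,-.04,.07),(251,402)),((-.115,-.04,.07),(236,508)),((-.115,.04,.07),(58,474)),(ch(0,.01775,.028),(153,167)),(ch(0,-.01775,.028),(238,174)),(ch(.042,.0225,.007),(167,55)),(ch(.042,-.0225,.007),(271,69)),((.07,-.045,.01),(351,128)),((-.115,-.045,.01),(268,521)),(ch(-.0,.00625,.028),(183,168)),(ch(0,-.00625,.028),(207,172))]
M=np.array([a for a,b in L]);U=np.array([((b[0]+.5)/5-.5+165,(b[1]+.5)/5-.5+205) for a,b in L])
r=least_squares(lambda q:(proj(W(q,M),pt)-U).ravel(),[.51,.265,-.11],loss='soft_l1')
print(r.x.round(4),np.degrees(r.x[2]).round(2),(proj(W(r.x,M),pt)-U).round(1).tolist())
print(W(r.x,np.array([ch(x,0,0) for x in(0,.042,-.1)])).round(4))
E
```

```text
[ 0.5195  0.2649 -0.0938] -5.38 [[0.1, -1.3], [1.3, -0.8], [-0.3, -0.4], [-0.3, -0.2], [0.5, -0.4], [-0.5, 1.1], [-0.0, 0.6], [-0.7, 1.3], [-0.1, -0.0], [0.2, -0.6], [-0.3, 0.3], [0.5, 0.5]]
[[0.5544 0.2616 0.082 ]
 [0.5906 0.2582 0.103 ]
 [0.4682 0.2697 0.032 ]]
```

```bash
cat >> fit.py <<'E'
q=np.array([.5195,.2649,-.0938])
c,s_=np.cos(q[2]),np.sin(q[2])
Rr=np.array([[c3*c,s_,s3*c],[c3*s_,-c,s3*s_],[s3,0,-c3]])  # tool x uphill, z into floor
def tgt(x,z,zoff=.0077): return W(q,np.array(ch(x,0,z-zoff)))[0]
E
python3 - <<'E'
from fit import *
s=st();print(np.linalg.det(Rr));print(tgt(.054,.005));print(rel(tgt(.054,.03),Rr,s),rel(tgt(.07,.12),Rr,s))
E
```

```text
t 12.5 pos [ 0.5324 -0.1309 -0.0077] tool [[0.993, -0.119, -0.0], [-0.119, -0.993, -0.0], [-0.0, 0.0, -1.0]] F [-0.7 -0.4  0. ] w 23.8
1.0
[0.60225    0.25711521 0.10666173]
(array([ 0.0107, -0.3933, -0.136 ]), array([ 0.0067,  0.5236, -0.0248])) (array([-0.0205, -0.3925, -0.2219]), array([ 0.0067,  0.5236, -0.0248]))
```

>>> jog_arm:
  motion:
    - [[0,0,-0.03,0,0,0,0.7],[0,0,-0.07,0,0,0,0.7],[0,0,-0.11,0,0,0,0.7],[0,0,-0.15,0,0,0,0.7],[0,0,-0.19,0,0,0,0.7],[0,-0.04,-0.2,0,0.1,0,0.7],[0,-0.08,-0.2,0,0.2,0,0.7],[0,-0.12,-0.2,0,0.3,0,0.7],[0,-0.16,-0.2,0,0.4,0,0.7],[0,-0.2,-0.2,0,0.52,-0.025,0.7]]

```text
clock: 13.33
position: [0.553, 0.0366, 0.1923]
ee_rot: [3.026, -0.168, 0.676]
force: [1.2, -1.9, -0.5]
width: 0.259
gripper_force: 25.0
```

Run:
```python
from fit import *
s=st();print(rel(tgt(.06,.05),Rr,s),s["joints"])
```

```text
t 13.33 pos [0.553  0.0366 0.1923] tool [[0.899, -0.114, 0.422], [-0.097, -0.993, -0.06], [0.426, 0.012, -0.905]] F [ 1.2 -1.9 -0.5] w 23.8
(array([-0.0115, -0.2249,  0.0398]), array([ 0.0202,  0.0834, -0.012 ])) [-0.28040459  0.11847658 -0.00976435  2.16621991  0.39441513  0.48416651
 -2.2876631 ]
```

>>> jog_arm:
  motion:
    - [[-0.002,-0.04,0,0.004,0.017,0,0.7],[-0.004,-0.08,0,0.008,0.034,0,0.7],[-0.006,-0.12,0,0.012,0.05,-0.006,0.7],[-0.008,-0.16,0.01,0.016,0.067,-0.01,0.7],[-0.01,-0.2,0.02,0.02,0.083,-0.012,0.7],[-0.0115,-0.225,0.03,0.02,0.083,-0.012,0.7],[-0.0115,-0.225,0.04,0.02,0.083,-0.012,0.7],[-0.0115,-0.225,0.04,0.02,0.083,-0.012,0.7],[-0.0115,-0.225,0.04,0.02,0.083,-0.012,0.7]]

```text
clock: 14.08
position: [0.5856, 0.2649, 0.1447]
ee_rot: [3.009, -0.127, 0.8]
force: [-0.3, 1.3, 0.1]
width: 0.257
gripper_force: 25.0
```

```bash
cat >> fit.py <<'E'
def chan(P):
    "world point to channel x,y,z"
    P=np.asarray(P);d=P-W(q,np.array(ch(0,0,0)))[0];B=np.c_[Rr[:,0],-Rr[:,1],-Rr[:,2]];return (B.T@d).round(4)
E
python3 - <<'E'
from fit import *
s=st();print(rel(tgt(.054,.006),Rr,s),s["joints"].round(2) if hasattr(s["joints"],"round") else s["joints"]);print(chan(s["position"]))
p=camera_params("scene");im=get_image("scene");cv2.imwrite("pics/n1.png",im[:,:,::-1])
hs=cv2.cvtColor(im,cv2.COLOR_RGB2HSV);m=cv2.inRange(hs,np.array((105,120,60)),np.array((125,255,255)));print(m.sum()//255,np.argwhere(m).mean(0)[::-1])
# expected middle of blue tail half top/side
print(proj([s["position"]+Rr@np.array([-.004,0,-.0077-.011])],p))
E
```

```text
t 14.08 pos [0.5856 0.2649 0.1447] tool [[0.865, -0.085, 0.494], [-0.072, -0.996, -0.045], [0.497, 0.003, -0.868]] F [-0.3  1.3  0.1] w 23.7
(array([-0.0039,  0.0062,  0.0406]), array([-0.0011,  0.004 ,  0.0089])) [-1.15  0.37  0.54  2.08  0.44  0.39 -2.71]
[0.058  0.0062 0.0389]
137 [349.00729927  86.86131387]
[[396.71352469 169.70726702]]
```

Run:
```python
from fit import *
im=cv2.imread("pics/n1.png");hs=cv2.cvtColor(im,cv2.COLOR_BGR2HSV);p=camera_params("scene")
m=cv2.inRange(hs,np.array((100,90,40)),np.array((130,255,255)))
n,l,t,c=cv2.connectedComponentsWithStats(m)
for i in range(1,n):
    if t[i,4]>15:print(t[i],c[i].round(1))
s=observe();Rt=R.from_rotvec(s["ee_rot"]).as_matrix()
X=[[.010,-y,-z] for y in(.012,-.012) for z in(.0077,.0297)]+[[-.015,-y,-z] for y in(.012,-.012) for z in(.0077,.0297)]
print(proj(s["position"]+np.array(X)@Rt.T,p).round(1))
```

```text
[332  55   8  16 114] [335.6  62. ]
[391 170   7   6  30] [394.3 172.8]
[[404.6 172.1]
 [401.9 163.1]
 [397.9 174.9]
 [395.1 165.8]
 [397.  173.9]
 [394.3 165.1]
 [390.3 176.7]
 [387.5 167.7]]
```

>>> jog_arm:
  motion:
    - [[-0.004,0.006,0.01,0,0.004,0.009,0.7],[-0.004,0.006,0.02,0,0.004,0.009,0.7],[-0.004,0.006,0.03,0,0.004,0.009,0.7],[-0.004,0.006,0.036,0,0.004,0.009,0.7],[-0.004,0.006,0.038,0,0.004,0.009,0.7],[-0.004,0.006,0.038,0,0.004,0.009,0.7]]

```text
clock: 14.63
position: [0.6017, 0.2459, 0.1115]
ee_rot: [3.005, -0.162, 0.803]
force: [-1.2, -0.2, -1.4]
width: 0.255
gripper_force: 25.0
```

```bash
cat >> fit.py <<'E'
def rep(x=None,z=0,zo=.0077):
    s=st();print("chan",chan(s["position"]),"F chan",np.round(np.c_[Rr[:,0],-Rr[:,1],-Rr[:,2]].T@s["force"],1),"q",np.round(s["joints"],2))
    if x is not None:print(rel(tgt(x,z,zo),Rr,s))
    return s
E
python3 -c "
from fit import *
rep(.054,0)"
```

```text
t 14.63 pos [0.6017 0.2459 0.1115] tool [[0.862, -0.107, 0.496], [-0.093, -0.994, -0.053], [0.499, -0.0, -0.867]] F [-1.2 -0.2 -1.4] w 23.5
chan [ 0.0569 -0.0112  0.0013] F chan [-1.7 -0.3 -0.6] q [-1.11  0.44  0.56  2.1   0.43  0.29 -2.71]
(array([-0.003 , -0.0112,  0.0089]), array([ 0.0065,  0.0013, -0.0119]))
```

>>> jog_arm:
  motion:
    - [[0,0,0,0,0,0,0.7],[0,0,0,0,0,0,0.7],[0,0,0,0,0,0,0.7]]

```text
clock: 14.88
position: [0.6014, 0.247, 0.1124]
ee_rot: [3.006, -0.16, 0.805]
force: [0.3, -0.4, 0.2]
width: 0.254
gripper_force: 25.0
```

```bash
python3 -c "
from fit import *
rep(.054,0)"
```

```text
t 14.88 pos [0.6014 0.247  0.1124] tool [[0.861, -0.106, 0.497], [-0.092, -0.994, -0.052], [0.5, -0.002, -0.866]] F [ 0.3 -0.4  0.2] w 23.4
chan [ 0.057  -0.0102  0.0022] F chan [ 0.4 -0.4  0. ] q [-1.11  0.44  0.56  2.1   0.43  0.29 -2.71]
(array([-0.0031, -0.0102,  0.0099]), array([ 0.0048,  0.0005, -0.0114]))
```

>>> jog_arm:
  motion:
    - [[-0.001,-0.005,0,0,0,-0.01,0.7],[-0.003,-0.01,0,0.004,0,-0.011,0.7],[-0.003,-0.01,0.002,0.004,0,-0.011,0.7],[-0.003,-0.01,0.006,0.004,0,-0.011,0.7],[-0.003,-0.01,0.006,0.004,0,-0.011,0.7],[-0.003,-0.01,0.006,0.004,0,-0.011,0.7]]

```text
clock: 15.38
position: [0.6027, 0.2563, 0.1049]
ee_rot: [3.006, -0.142, 0.804]
force: [0.5, -0.0, -1.1]
width: 0.255
gripper_force: 25.0
```

```bash
python3 -c "
from fit import *
rep(.054,0)"
```

```text
t 15.38 pos [0.6027 0.2563 0.1049] tool [[0.863, -0.095, 0.497], [-0.081, -0.996, -0.049], [0.499, 0.002, -0.867]] F [ 0.5 -0.  -1.1] w 23.5
chan [ 0.0536 -0.0007 -0.0045] F chan [-0.1  0.  -1.2] q [-1.11  0.46  0.55  2.09  0.42  0.28 -2.71]
(array([ 0.0004, -0.0007,  0.0032]), array([0.0022, 0.0012, 0.0001]))
```

>>> jog_arm:
  motion:
    - [[0,0,0.001,0,0,0,0.7],[0,0,0.002,0,0,0,0.7],[-0.003,0,0.002,0,0,0,0.7],[-0.006,0,0.002,0,0,0,0.7],[-0.009,0,0.002,0,0,0,0.7],[-0.012,0,0.002,0,0,0,0.7],[-0.012,0,0.002,0,0,0,0.7]]

```text
clock: 15.97
position: [0.5924, 0.2578, 0.0969]
ee_rot: [3.007, -0.14, 0.803]
force: [-0.5, -0.2, -0.2]
width: 0.26
gripper_force: 25.0
```

```bash
python3 -c "
from fit import *
rep(.036,.001)"
```

```text
t 15.97 pos [0.5924 0.2578 0.0969] tool [[0.863, -0.094, 0.496], [-0.08, -0.996, -0.048], [0.499, 0.002, -0.867]] F [-0.5 -0.2 -0.2] w 24.0
chan [ 0.0406 -0.0003 -0.0062] F chan [-0.5 -0.2  0.1] q [-1.15  0.47  0.59  2.12  0.41  0.25 -2.71]
(array([-0.0046, -0.0003,  0.0005]), array([0.0017, 0.0017, 0.001 ]))
```

>>> jog_arm:
  motion:
    - [[-0.003,0,0,0,0,0,0.7],[-0.006,0,0,0,0,0,0.7],[-0.009,0,0,0,0,0,0.7],[-0.012,0,0,0,0,0,0.7],[-0.012,0,0,0,0,0,0.7]]

```text
clock: 16.38
position: [0.5822, 0.2586, 0.091]
ee_rot: [3.007, -0.141, 0.803]
force: [0.0, 0.3, -0.2]
width: 0.256
gripper_force: 25.0
```

>>> jog_arm:
  motion:
    - [[-0.003,0,0,0,0,0,0.7],[-0.006,0,0,0,0,0,0.7],[-0.009,0,0,0,0,0,0.7],[-0.009,0,0,0,0,0,0.7]]

```text
clock: 16.72
position: [0.5745, 0.2594, 0.0865]
ee_rot: [3.007, -0.141, 0.803]
force: [0.1, -0.7, 0.2]
width: 0.255
gripper_force: 25.0
```

```bash
python3 -c "
from fit import *
rep(.018,.001)"
```

```text
t 16.72 pos [0.5745 0.2594 0.0865] tool [[0.863, -0.094, 0.496], [-0.08, -0.996, -0.048], [0.499, 0.002, -0.867]] F [ 0.1 -0.7  0.2] w 23.4
chan [ 0.0198 -0.0004 -0.0062] F chan [ 0.2 -0.7  0.1] q [-1.22  0.49  0.64  2.16  0.38  0.21 -2.71]
(array([-0.0018, -0.0004,  0.0005]), array([0.0017, 0.0016, 0.0007]))
```

>>> jog_arm:
  motion:
    - [[0,0,0,0,0,0,0.5],[0,0,0,0,0,0,0.3],[0,0,0,0,0,0,0.1],[0,0,0,0,0,0,0.1],[0,0,-0.01,0,0,0,0.1],[0,0,-0.03,0,0,0,0.1],[0.01,0,-0.06,0,0,0,0.1],[0.03,0,-0.1,0,0,0,0],[0.03,0,-0.1,0,0,0,0]]

```text
clock: 17.47
position: [0.5535, 0.2631, 0.1953]
ee_rot: [3.012, -0.145, 0.813]
force: [0.8, 0.2, 0.5]
width: 0.494
gripper_force: 0.0
```

```bash
cat >> fit.py <<'E'
def seen(lo,hi,box=(350,160,430,225),cam="scene",im=None):
    im=get_image(cam) if im is None else im;hs=cv2.cvtColor(im,cv2.COLOR_RGB2HSV);m=cv2.inRange(hs,np.array(lo),np.array(hi));k=np.zeros_like(m);k[box[1]:box[3],box[0]:box[2]]=1;m*=k
    n,l,t,c=cv2.connectedComponentsWithStats(m)
    for i in range(1,n):
        if t[i,4]>5:print(cam,t[i],c[i].round(1))
    return im
def cart(xt,p):
    "pixels of the tail half of a cartridge with tail at channel x=xt: corners (x,y,z)"
    P=[ch(xt-a,b,z) for a in(0,.025) for b in(-.012,.012) for z in(0,.022)];return proj(W(q,np.array(P)),p).round(1)
BL=((100,90,40),(130,255,255));OR=((4,140,90),(18,255,255))
E
python3 - <<'E'
from fit import *
rep()
im=seen(*BL);im2=seen(*BL,box=(170,190,250,300),cam="top");cv2.imwrite("pics/n2.png",im[:,:,::-1]);cv2.imwrite("pics/n2t.png",im2[:,:,::-1])
for xt in(.03,-.044):print(xt,cart(xt,camera_params("scene")).tolist(),"\n",cart(xt,camera_params("top")).tolist())
E
```

```text
t 17.47 pos [0.5535 0.2631 0.1953] tool [[0.86, -0.095, 0.501], [-0.085, -0.995, -0.042], [0.503, -0.006, -0.864]] F [0.8 0.2 0.5] w 45.4
chan [0.0558 0.0014 0.0986] F chan [1.  0.3 0.1] q [-1.37  0.26  0.72  2.1   0.41  0.49 -2.69]
top [199 264   5   3   9] [201.1 264.8]
0.03 [[391.8, 196.6], [389.0, 187.9], [398.5, 193.7], [395.7, 185.0], [384.7, 198.0], [381.9, 189.4], [391.3, 195.1], [388.6, 186.6]] 
 [[213.7, 223.2], [211.1, 226.1], [203.1, 221.3], [200.3, 224.2], [212.6, 233.9], [210.0, 237.0], [202.1, 232.0], [199.3, 235.1]]
-0.044 [[371.3, 200.6], [368.6, 192.3], [377.8, 197.8], [375.2, 189.5], [364.8, 201.9], [362.1, 193.7], [371.3, 199.1], [368.7, 191.0]] 
 [[210.6, 254.4], [208.0, 257.9], [200.1, 252.6], [197.3, 255.9], [209.6, 264.7], [206.9, 268.3], [199.2, 262.8], [196.4, 266.4]]
```

Run:
```python
from fit import *
s=observe();A=R.from_rotvec(s["ee_rot"]).as_matrix();P=s["position"]
for X,h in(([.55,.06,.2],62),([.573,-.234,.18],132),([.573,-.234,.06],207.6)):
    B=Rd(h);print((A.T@(np.array(X)-P)).round(4),R.from_matrix(A.T@B).as_rotvec().round(4));A,P=B,np.array(X)
```

```text
[1.950e-02 2.022e-01 1.000e-04] [ 0.3049 -0.4641 -1.1487]
[-0.2488  0.1583  0.02  ] [ 0.      0.     -1.2217]
[0.   0.   0.12] [ 0.      0.     -1.3195]
```

>>> jog_arm:
  motion:
    - [[0.002,0.02,0,0.305,-0.464,-1.149,0],[0.004,0.04,0,0.305,-0.464,-1.149,0],[0.006,0.06,0,0.305,-0.464,-1.149,0],[0.008,0.08,0,0.305,-0.464,-1.149,0],[0.01,0.1,0,0.305,-0.464,-1.149,0],[0.012,0.12,0,0.305,-0.464,-1.149,0],[0.014,0.14,0,0.305,-0.464,-1.149,0],[0.016,0.16,0,0.305,-0.464,-1.149,0],[0.018,0.18,0,0.305,-0.464,-1.149,-0.5],[0.02,0.202,0,0.305,-0.464,-1.149,-1]]

```text
clock: 18.4
position: [0.5485, 0.0576, 0.1977]
ee_rot: [2.885, 1.187, 0.209]
force: [1.5, 0.3, -0.2]
width: 0.597
gripper_force: 0.0
```

Run:
```python
from fit import *
rep();seen(*BL);im2=seen(*BL,box=(170,190,250,300),cam="top");cv2.imwrite("pics/n3t.png",im2[:,:,::-1])
s=observe();A=R.from_rotvec(s["ee_rot"]).as_matrix();P=s["position"]
for X,h in(([.573,-.234,.18],132),):
    B=Rd(h);print((A.T@(np.array(X)-P)).round(4),R.from_matrix(A.T@B).as_rotvec().round(4))
```

```text
t 18.4 pos [0.5485 0.0576 0.1977] tool [[0.703, 0.7, 0.129], [0.702, -0.712, 0.038], [0.118, 0.064, -0.991]] F [ 1.5  0.3 -0.2] w 54.9
chan [ 0.0693 -0.2036  0.0936] F chan [ 1.2  0.5 -0.9] q [-0.48  0.24  0.35  1.91 -0.13  0.87 -0.85]
top [200 258   4   9  34] [201.6 261.8]
[-0.1869  0.22    0.0111] [ 0.1441 -0.0418 -1.5256]
```

>>> jog_arm:
  motion:
    - [[-0.025,0.02,0,0.1,0,-1.4,-1],[-0.05,0.04,0,0.1,0,-1.4,-1],[-0.075,0.06,0,0.1,0,-1.4,-1],[-0.1,0.08,0,0.1,0,-1.4,-1],[-0.125,0.1,0,0.1,0,-1.4,-1],[-0.15,0.13,0.01,0.1,0,-1.4,-1],[-0.17,0.15,0.01,0.1,0,-1.4,-1],[-0.185,0.17,0.01,0.1,0,-1.4,-1],[-0.2,0.19,0.01,0.1,0,-1.4,-1],[-0.2,0.2,0.01,0.1,0,-1.4,-1]]

```text
clock: 19.33
position: [0.5472, -0.2279, 0.1763]
ee_rot: [1.768, 2.576, 0.114]
force: [-0.4, -0.3, -0.3]
width: 0.999
gripper_force: 0.0
```

Run:
```python
from fit import *
s=rep();print(rel([.573,-.234,.12],Rd(207.6),s))
```

```text
t 19.33 pos [ 0.5472 -0.2279  0.1763] tool [[-0.36, 0.931, 0.054], [0.932, 0.358, 0.051], [0.029, 0.069, -0.997]] F [-0.4 -0.3 -0.3] w 91.9
chan [ 0.0807 -0.4881  0.0623] F chan [-0.5 -0.3 -0. ] q [ 0.19  0.39  0.22  1.74 -0.18  1.    0.86]
(array([-0.0166,  0.018 ,  0.0572]), array([ 0.0759,  0.0367, -1.6838]))
```

>>> jog_arm:
  motion:
    - [[-0.016,0.018,0.05,0.076,0.037,-1.684,-1],[-0.016,0.018,0.05,0.076,0.037,-1.684,-1],[-0.016,0.018,0.05,0.076,0.037,-1.684,-1],[-0.016,0.018,0.05,0.076,0.037,-1.684,-1],[-0.016,0.018,0.05,0.076,0.037,-1.684,-1],[-0.016,0.018,0.05,0.076,0.037,-1.684,-1],[-0.016,0.018,0.05,0.076,0.037,-1.684,-1],[-0.016,0.018,0.05,0.076,0.037,-1.684,-1],[-0.016,0.018,0.05,0.076,0.037,-1.684,-1],[-0.016,0.018,0.05,0.076,0.037,-1.684,-1]]

```text
clock: 20.17
position: [0.574, -0.228, 0.1275]
ee_rot: [-0.082, 3.135, 0.037]
force: [0.7, 0.3, -0.1]
width: 0.999
gripper_force: 0.0
```

Run:
```python
from fit import *
s=rep();print(rel([.573,-.234,.07],Rd(207.6),s))
```

```text
t 20.17 pos [ 0.574  -0.228   0.1275] tool [[-0.999, -0.052, 0.005], [-0.052, 0.998, 0.024], [-0.006, 0.024, -1.0]] F [ 0.7  0.3 -0.1] w 91.9
chan [ 0.0794 -0.4857  0.0067] F chan [ 0.5  0.3 -0.4] q [ 0.36  0.5  -0.08  1.68  0.02  0.97  1.91]
(array([ 0.0017, -0.0073,  0.0573]), array([ 0.0219,  0.011 , -0.4293]))
```

>>> jog_arm:
  motion:
    - [[0.001,-0.006,0.01,0.02,0.01,-0.42,-1],[0.001,-0.006,0.03,0.02,0.01,-0.42,-1],[0.001,-0.006,0.05,0.02,0.01,-0.42,-1],[0.001,-0.006,0.055,0.02,0.01,-0.42,-1],[0.001,-0.006,0.055,0.02,0.01,-0.42,-1],[0.001,-0.006,0.055,0.02,0.01,-0.42,-1],[0.001,-0.006,0.055,0.02,0.01,-0.42,-1]]

```text
clock: 20.75
position: [0.5744, -0.2336, 0.074]
ee_rot: [-0.723, 3.054, 0.002]
force: [-0.2, -0.4, 0.5]
width: 1.003
gripper_force: 0.0
```

Run:
```python
from fit import *
s=rep();print(rel([.573,-.234,.0066],Rd(207.6),s))
```

```text
t 20.75 pos [ 0.5744 -0.2336  0.074 ] tool [[-0.894, -0.448, 0.002], [-0.448, 0.894, 0.002], [-0.003, 0.0, -1.0]] F [-0.2 -0.4  0.5] w 92.3
chan [ 0.0535 -0.4911 -0.0401] F chan [ 0.1 -0.4  0.5] q [ 0.42  0.56 -0.17  1.72  0.11  0.87  2.24]
(array([0.0017, 0.0002, 0.0674]), array([ 0.0004,  0.0029, -0.0167]))
```

>>> jog_arm:
  motion:
    - [[0.0015,0,0.02,0,0.003,-0.0167,-1],[0.0015,0,0.045,0,0.003,-0.0167,-0.8],[0.0015,0,0.063,0,0.003,-0.0167,-0.6],[0.0015,0,0.0674,0,0.003,-0.0167,0],[0.0015,0,0.0674,0,0.003,-0.0167,0.6],[0.0015,0,0.0674,0,0.003,-0.0167,0.6],[0.0015,0,0.0674,0,0.003,-0.0167,0.6],[0.0015,0,0.0674,0,0.003,-0.0167,0.6],[0.0015,0,0.0674,0,0.003,-0.0167,0.6],[0.0015,0,0.0674,0,0.003,-0.0167,0.6]]
  force: 15

```text
clock: 21.58
position: [0.574, -0.2343, 0.008]
ee_rot: [-0.753, 3.048, -0.001]
force: [-0.6, -0.5, 5.3]
width: 0.393
gripper_force: 2.7
```

>>> jog_arm:
  motion:
    - [[0,0,0,0,0,0,0.6],[0,0,0,0,0,0,0.6],[0,0,-0.02,0,0,0,0.6],[0,0,-0.05,0,0,0,0.6],[0,0,-0.08,0,0,0,0.6],[0,0,-0.08,0,0,0,0.6],[0,0,-0.08,0,0,0,0.6]]

```text
clock: 22.17
position: [0.5748, -0.235, 0.0892]
ee_rot: [-0.752, 3.046, -0.004]
force: [-0.1, 0.2, -0.7]
width: 0.2
gripper_force: 0.0
```

Run:
```python
from fit import *
s=rep();print(s["gripper_force"],rel([.517,-.1294,.02],Rd(83),s))
p=camera_params("wrist");im=seen(*OR,box=(0,0,640,480),cam="wrist");cv2.imwrite("pics/n4.png",im[:,:,::-1])
```

```text
t 22.17 pos [ 0.5748 -0.235   0.0892] tool [[-0.885, -0.465, 0.004], [-0.465, 0.885, -0.001], [-0.003, -0.003, -1.0]] F [-0.1  0.2 -0.7] w 18.4
chan [ 0.0615 -0.4925 -0.0272] F chan [-0.5  0.2 -0.5] q [ 0.42  0.55 -0.17  1.71  0.12  0.89  2.25]
0.0 (array([0.0022, 0.1206, 0.0688]), array([1.4000e-03, 5.3000e-03, 2.1771e+00]))
wrist [ 329  233   38   40 1419] [347.1 252.6]
wrist [517 422  42  12 265] [535.4 426.8]
```

>>> jog_arm:
  motion:
    - [[0,0,0,0,0,0,-1],[0,0,0,0,0,0,-1],[0,0,0,0,0,0,-1],[0,0,0,0,0,0,-1],[0,0,0,0,0,0,-1],[0,0,0,0,0,0,-1],[0,0,0.01,0,0,0,-1],[0,0,0.025,0,0,0,-1]]

```text
clock: 22.88
position: [0.5743, -0.2347, 0.0622]
ee_rot: [-0.753, 3.048, -0.002]
force: [0.1, -0.1, -0.5]
width: 0.732
gripper_force: 0.0
```

Run:
```python
from fit import *
s=rep();print(rel([.573,-.234,-.009],Rd(207.6),s))
seen(*OR,box=(395,225,470,300),cam="top");p=camera_params("top")
print(onz([(422,247)],.028,p),proj([[.573-.464*.014,-.234+.886*.014,.028]],p))
```

```text
t 22.88 pos [ 0.5743 -0.2347  0.0622] tool [[-0.885, -0.466, 0.002], [-0.466, 0.885, -0.001], [-0.002, -0.002, -1.0]] F [ 0.1 -0.1 -0.5] w 67.3
chan [ 0.0476 -0.4923 -0.0503] F chan [-0.2 -0.1 -0.4] q [ 0.42  0.58 -0.17  1.73  0.12  0.84  2.25]
(array([0.0009, 0.0014, 0.0712]), array([-0.0018,  0.0018,  0.0027]))
top [430 242   5   6  13] [432.  244.2]
top [426 264   3   6  12] [427.3 266.5]
[[ 0.57792007 -0.22325665  0.028     ]] [[421.07084499 251.80593389]]
```

>>> jog_arm:
  motion:
    - [[0,0,0,0,0,0,-1],[0,0,0,0,0,0,-1],[0,0,0,0,0,0,-1],[0,0,0.015,0,0,0,-1],[0,0,0.035,0,0,0,-1],[0,0,0.055,0,0,0,-1],[0,0,0.065,0,0,0,-1],[0,0,0.07,0,0,0,-1],[0,0,0.07,0,0,0,0],[0,0,0.07,0,0,0,0.6]]

```text
clock: 23.77
position: [0.5736, -0.2345, -0.0076]
ee_rot: [-0.753, 3.05, -0.0]
force: [0.0, -0.3, 1.0]
width: 0.905
gripper_force: 0.0
```

>>> jog_arm:
  motion:
    - [[0,0,0,0,0,0,0.6],[0,0,0,0,0,0,0.6],[0,0,0,0,0,0,0.6],[0,0,0,0,0,0,0.6],[0,0,0,0,0,0,0.6]]

```text
clock: 24.18
position: [0.5735, -0.2346, -0.0078]
ee_rot: [-0.753, 3.049, -0.001]
force: [-1.1, 0.3, 3.2]
width: 0.609
gripper_force: 15.0
```

>>> jog_arm:
  motion:
    - [[0,0,-0.02,0,0,0,0.6],[0,0,-0.05,0,0,0,0.6],[0,0,-0.08,0,0,0,0.6],[0,0.02,-0.09,0,0,0.12,0.6],[0,0.04,-0.09,0,0,0.24,0.6],[0,0.06,-0.09,0,0,0.36,0.6],[0,0.08,-0.09,0,0,0.48,0.6],[0,0.1,-0.09,0,0,0.6,0.6],[0,0.12,-0.09,0,0,0.72,0.6],[0,0.12,-0.09,0,0,0.84,0.6]]

```text
clock: 25.02
position: [0.5153, -0.124, 0.0816]
ee_rot: [-0.559, -3.089, -0.003]
force: [-0.7, 0.5, -1.4]
width: 0.609
gripper_force: 15.0
```

Run:
```python
from fit import *
s=rep();print(s["gripper_force"],rel([.517,-.1294,.02],Rd(83),s))
```

```text
t 25.02 pos [ 0.5153 -0.124   0.0816] tool [[-0.937, 0.35, -0.002], [0.35, 0.937, 0.002], [0.003, 0.002, -1.0]] F [-0.7  0.5 -1.4] w 56.0
chan [-0.0026 -0.3876  0.001 ] F chan [-1.4  0.4 -0.8] q [ 0.12  0.43  0.02  1.95 -0.02  0.77  1.37]
14.964617639780045 (array([-0.0037, -0.0045,  0.0616]), array([-7.0000e-04, -3.5000e-03,  1.3351e+00]))
```

>>> jog_arm:
  motion:
    - [[-0.003,-0.004,0.01,0,0,1.32,0.6],[-0.003,-0.004,0.02,0,0,1.32,0.6],[-0.003,-0.004,0.03,0,0,1.32,0.6],[-0.003,-0.004,0.04,0,0,1.32,0.6],[-0.003,-0.004,0.05,0,0,1.32,0.6],[-0.003,-0.004,0.06,0,0,1.32,0.6],[-0.003,-0.004,0.07,0,0,1.32,0.6],[-0.003,-0.004,0.08,0,0,1.32,0.6],[-0.003,-0.004,0.08,0,0,1.32,0.6],[-0.003,-0.004,0.08,0,0,1.32,0.6]]

```text
clock: 25.85
position: [0.5181, -0.1327, 0.0011]
ee_rot: [-2.265, -2.175, 0.001]
force: [0.3, 0.5, -0.1]
width: 0.609
gripper_force: 15.0
```

Run:
```python
from fit import *
s=rep();print(s["gripper_force"],rel([.517,-.1294,-.0128],Rd(84),s))
```

```text
t 25.85 pos [ 0.5181 -0.1327  0.0011] tool [[0.041, 0.999, -0.002], [0.999, -0.041, 0.0], [0.0, -0.002, -1.0]] F [ 0.3  0.5 -0.1] w 56.0
chan [-0.0397 -0.396  -0.0705] F chan [ 0.1  0.5 -0.2] q [-0.09  0.57  0.34  2.01 -0.32  0.61  0.42]
14.963210374116898 (array([ 0.0033, -0.0012,  0.0139]), array([-0.0016, -0.0003,  0.0639]))
```

>>> jog_arm:
  motion:
    - [[0,0,0.008,0,0,0.04,0.6],[0,0,0.012,0,0,0.05,0.6],[0,0,0.0135,0,0,0.05,0.6],[0,0,0.0135,0,0,0.05,0.6],[0,0,0.0135,0,0,0.05,0],[0,0,0.0135,0,0,0.05,-1],[0,0,0.0135,0,0,0.05,-1],[0,0,0.0135,0,0,0.05,-1],[0,0,-0.02,0,0,0.05,-1],[0,0,-0.06,0,0,0.05,-1]]

```text
clock: 26.68
position: [0.5163, -0.1327, 0.0604]
ee_rot: [-2.31, -2.122, 0.007]
force: [0.8, -0.1, -0.4]
width: 0.923
gripper_force: 0.0
```

Run:
```python
from fit import *
s=rep();print(rel([.532,-.1335,.04],Rd(173.5),s))
p=camera_params("scene")
for d in (get_image("scene") is not None) and silhouettes("orange","scene"):
    print(round(d["p"],2),d["pixel"],d["mask"].sum(),onz([d["pixel"]],.015,p)[0].round(3))
```

```text
t 26.68 pos [ 0.5163 -0.1327  0.0604] tool [[0.085, 0.996, -0.006], [0.996, -0.085, 0.001], [0.0, -0.006, -1.0]] F [ 0.8 -0.1 -0.4] w 84.9
chan [-0.0116 -0.3961 -0.0182] F chan [ 0.5 -0.  -0.7] q [-0.15  0.48  0.41  1.98 -0.27  0.74  0.34]
(array([0.0005, 0.0158, 0.0203]), array([-0.0049, -0.0048, -1.5419]))
0.81 [253.2, 284.7] 329 [ 0.519 -0.137  0.015]
```

>>> jog_arm:
  motion:
    - [[0,0.019,-0.003,0,0,-1.571,-1],[0,0.019,-0.003,0,0,-1.571,-1],[0,0.019,-0.003,0,0,-1.571,-1],[0,0.019,-0.003,0,0,-1.571,-1],[0,0.019,-0.003,0,0,-1.571,-1],[0,0.019,-0.003,0,0,-1.571,-1],[0,0.019,-0.003,0,0,-1.571,-1],[0,0.019,-0.003,0,0,-1.571,-1],[0,0.019,-0.003,0,0,-1.571,-1],[0,0.019,-0.003,0,0,-1.571,-1]]

```text
clock: 27.62
position: [0.5375, -0.1347, 0.0648]
ee_rot: [-0.623, -3.079, -0.0]
force: [0.2, 0.2, -0.4]
width: 1.003
gripper_force: 0.0
```

Run:
```python
from fit import *
s=rep();print(rel([.5354,-.1345,-.009],Rd(175.1),s))
```

```text
t 27.62 pos [ 0.5375 -0.1347  0.0648] tool [[-0.921, 0.389, -0.0], [0.389, 0.921, 0.0], [0.0, 0.0, -1.0]] F [ 0.2  0.2 -0.4] w 92.3
chan [ 0.009  -0.3962 -0.0251] F chan [-0.   0.2 -0.5] q [ 0.1   0.48  0.06  1.91 -0.04  0.76  1.36]
(array([ 0.002 , -0.0007,  0.0738]), array([ 1.000e-04, -2.000e-04, -3.137e-01]))
```

>>> jog_arm:
  motion:
    - [[0.002,0,0,0,0,-0.31,-1],[0.002,0,0.01,0,0,-0.31,-1],[0.002,0,0.03,0,0,-0.31,-0.5],[0.002,0,0.05,0,0,-0.31,-0.3],[0.002,0,0.065,0,0,-0.31,-0.2],[0.002,0,0.0725,0,0,-0.31,-0.1],[0.002,0,0.0725,0,0,-0.31,0],[0.002,0,0.0725,0,0,-0.31,0.7],[0.002,0,0.0725,0,0,-0.31,0.7],[0.002,0,0.0725,0,0,-0.31,0.7]]
  force: 25

```text
clock: 28.45
position: [0.5365, -0.1339, -0.0068]
ee_rot: [0.15, 3.137, -0.0]
force: [0.2, -0.3, -0.2]
width: 0.472
gripper_force: 0.0
```

>>> jog_arm:
  motion:
    - [[0,0,0,0,0,0,0.7],[0,0,0,0,0,0,0.7],[0,0,0,0,0,0,0.7],[0,0,0,0,0,0,0.7],[0,0,0,0,0,0,0.7]]

```text
clock: 28.87
position: [0.536, -0.134, -0.0073]
ee_rot: [0.15, 3.138, -0.0]
force: [-1.1, -0.5, 5.6]
width: 0.26
gripper_force: 24.7
```

```bash
cat >> fit.py <<'E'
Rf=Rr@np.diag([-1.,-1.,1.])   # tool x downhill
def repf(x=None,z=0,zo=.0077):
    s=rep()
    if x is not None:print("F:",rel(tgt(x,z,zo),Rf,s))
    return s
E
python3 - <<'E'
from fit import *
s=repf(.07,.1);print(s["gripper_force"])
E
```

```text
t 28.87 pos [ 0.536  -0.134  -0.0073] tool [[-0.995, 0.096, 0.0], [0.096, 0.995, -0.0], [-0.0, 0.0, -1.0]] F [-1.1 -0.5  5.6] w 23.9
chan [-0.0284 -0.3956 -0.0868] F chan [ 1.9 -0.6  5.4] q [ 0.16  0.59 -0.02  1.95  0.02  0.6   1.6 ]
F: (array([ 0.0051,  0.3955, -0.2043]), array([-5.000e-04, -5.233e-01, -1.900e-03]))
24.720858335494995
```

>>> jog_arm:
  motion:
    - [[0,0,-0.03,0,0,0,0.7],[0,0,-0.07,0,0,0,0.7],[0,0,-0.11,0,0,0,0.7],[0,0,-0.15,0,0,0,0.7],[0,0,-0.19,0,0,0,0.7],[0,0.04,-0.2,0,-0.1,0,0.7],[0,0.08,-0.2,0,-0.2,0,0.7],[0,0.12,-0.2,0,-0.3,0,0.7],[0,0.16,-0.2,0,-0.4,0,0.7],[0,0.2,-0.2,0,-0.52,0,0.7]]

```text
clock: 29.7
position: [0.5519, 0.0337, 0.1919]
ee_rot: [0.132, 2.702, -0.045]
force: [0.4, -0.5, -0.8]
width: 0.258
gripper_force: 24.7
```

```bash
python3 -c "
from fit import *
repf(.06,.04)"
```

```text
t 29.7 pos [0.5519 0.0337 0.1919] tool [[-0.902, 0.1, 0.421], [0.086, 0.995, -0.052], [-0.424, -0.011, -0.906]] F [ 0.4 -0.5 -0.8] w 23.7
chan [ 0.0713 -0.2272  0.0857] F chan [-0.  -0.5 -0.9] q [-0.22  0.12 -0.06  2.17  0.38  0.48  0.89]
F: (array([0.0069, 0.2278, 0.0514]), array([-0.0126, -0.0862, -0.0006]))
```

>>> jog_arm:
  motion:
    - [[0.001,0.04,0,0,-0.02,0,0.7],[0.002,0.08,0,0,-0.03,0,0.7],[0.003,0.12,0,0,-0.04,0,0.7],[0.004,0.16,0.01,0,-0.04,0,0.7],[0.005,0.2,0.02,0,-0.04,0,0.7],[0.006,0.212,0.03,0,-0.04,0,0.7],[0.006,0.212,0.04,0,-0.04,0,0.7],[0.006,0.212,0.045,0,-0.04,0,0.7],[0.006,0.212,0.045,0,-0.04,0,0.7],[0.006,0.212,0.045,0,-0.04,0,0.7]]

```text
clock: 30.53
position: [0.5885, 0.2357, 0.1448]
ee_rot: [0.138, 2.666, -0.056]
force: [-0.8, 0.4, 0.2]
width: 0.256
gripper_force: 24.7
```

```bash
python3 -c "
from fit import *
repf(.054,.004)"
```

```text
t 30.53 pos [0.5885 0.2357 0.1448] tool [[-0.886, 0.107, 0.451], [0.088, 0.994, -0.063], [-0.455, -0.016, -0.89]] F [-0.8  0.4  0.2] w 23.6
chan [ 0.063  -0.0226  0.0362] F chan [-0.6  0.4  0.6] q [-0.62  0.34 -0.07  2.02  0.73  0.56  0.21]
F: (array([0.007 , 0.0234, 0.0398]), array([-0.0204, -0.051 , -0.0044]))
```

>>> jog_arm:
  motion:
    - [[0.007,0.023,0,-0.02,-0.051,-0.004,0.7],[0.007,0.023,0.005,-0.02,-0.051,-0.004,0.7],[0.007,0.023,0.015,-0.02,-0.051,-0.004,0.7],[0.007,0.023,0.025,-0.02,-0.051,-0.004,0.7],[0.007,0.023,0.034,-0.02,-0.051,-0.004,0.7],[0.007,0.023,0.034,-0.02,-0.051,-0.004,0.7],[0.007,0.023,0.034,-0.02,-0.051,-0.004,0.7]]

```text
clock: 31.12
position: [0.6006, 0.2578, 0.1106]
ee_rot: [0.123, 2.616, -0.033]
force: [-0.2, -0.0, -0.4]
width: 0.251
gripper_force: 24.7
```

```bash
python3 -c "
from fit import *
repf(.041,.0013)"
```

```text
t 31.12 pos [0.6006 0.2578 0.1106] tool [[-0.862, 0.094, 0.498], [0.081, 0.996, -0.047], [-0.5, -0.0, -0.866]] F [-0.2 -0.  -0.4] w 23.1
chan [0.0545 0.0005 0.0015] F chan [-0.4 -0.1 -0.2] q [-0.72  0.41  0.02  2.06  0.92  0.46 -0.02]
F: (array([ 0.0135, -0.0005,  0.0079]), array([-0.0002, -0.0001, -0.    ]))
```

>>> jog_arm:
  motion:
    - [[0,-0.0005,0.004,0,0,0,0.7],[0,-0.0005,0.008,0,0,0,0.7],[0,-0.0005,0.008,0,0,0,0.7],[0.003,-0.0005,0.008,0,0,0,0.7],[0.006,-0.0005,0.008,0,0,0,0.7],[0.009,-0.0005,0.008,0,0,0,0.7],[0.013,-0.0005,0.008,0,0,0,0.7],[0.013,-0.0005,0.008,0,0,0,0.7]]

```text
clock: 31.78
position: [0.5918, 0.2598, 0.0973]
ee_rot: [0.119, 2.616, -0.031]
force: [-0.1, -0.3, -0.7]
width: 0.259
gripper_force: 24.7
```

>>> jog_arm:
  motion:
    - [[0.003,0,0,0,0,0,0.7],[0.006,0,0,0,0,0,0.7],[0.009,0,0,0,0,0,0.7],[0.012,0,0,0,0,0,0.7],[0.015,0,0,0,0,0,0.7],[0.018,0,0,0,0,0,0.7],[0.021,0,0,0,0,0,0.7],[0.021,0,0,0,0,0,0.7]]

```text
clock: 32.45
position: [0.5741, 0.2613, 0.0868]
ee_rot: [0.12, 2.616, -0.031]
force: [0.2, -0.3, -0.3]
width: 0.259
gripper_force: 24.7
```

```bash
python3 -c "
from fit import *
repf(.018,.0013)"
```

```text
t 32.45 pos [0.5741 0.2613 0.0868] tool [[-0.862, 0.091, 0.498], [0.079, 0.996, -0.045], [-0.5, 0.001, -0.866]] F [ 0.2 -0.3 -0.3] w 23.9
chan [ 0.0194  0.0015 -0.0057] F chan [ 0.  -0.3 -0.3] q [-0.81  0.42  0.08  2.13  1.03  0.41 -0.19]
F: (array([ 0.0014, -0.0015,  0.0007]), array([ 0.0018, -0.    ,  0.0017]))
```

Release, move uphill and up, start closing, and look.

>>> jog_arm:
  motion:
    - [[0,0,0,0,0,0,0.5],[0,0,0,0,0,0,0.3],[0,0,0,0,0,0,0.1],[0,0,0,0,0,0,0.1],[0,0,-0.02,0,0,0,0.1],[0,0,-0.05,0,0,0,0.1],[-0.02,0,-0.06,0,0,0,0.5],[-0.04,0,-0.06,0,0,0,1],[-0.04,0,-0.06,0,0,0,1],[-0.04,0,-0.06,0,0,0,1]]

```text
clock: 33.28
position: [0.5804, 0.2604, 0.1602]
ee_rot: [0.124, 2.613, -0.029]
force: [0.1, -0.6, -0.8]
width: 0.208
gripper_force: 0.0
```

Run:
```python
from fit import *
repf(.04,.0,.004)
seen(*OR);im2=seen(*OR,box=(170,190,250,300),cam="top");seen(*BL,box=(170,190,250,300),cam="top",im=im2)
for xt in(.03,.012):print(xt,cart(xt,camera_params("scene")).tolist(),"\n",cart(xt,camera_params("top")).tolist())
```

```text
t 33.28 pos [0.5804 0.2604 0.1602] tool [[-0.861, 0.094, 0.5], [0.082, 0.996, -0.045], [-0.502, 0.003, -0.865]] F [ 0.1 -0.6 -0.8] w 19.1
chan [0.0616 0.0012 0.0547] F chan [-0.2 -0.6 -0.8] q [-0.72  0.31 -0.02  2.05  0.8   0.55  0.09]
F: (array([ 0.0217, -0.0014,  0.0586]), array([ 0.0024,  0.002 , -0.0014]))
scene [380 186  13  13  63] [384.1 193.3]
scene [392 189  12   5  32] [397.4 191.2]
top [199 275   3   3   6] [200.  275.8]
top [201 258   3   9  24] [202.1 262.1]
0.03 [[391.8, 196.6], [389.0, 187.9], [398.5, 193.7], [395.7, 185.0], [384.7, 198.0], [381.9, 189.4], [391.3, 195.1], [388.6, 186.6]] 
 [[213.7, 223.2], [211.1, 226.1], [203.1, 221.3], [200.3, 224.2], [212.6, 233.9], [210.0, 237.0], [202.1, 232.0], [199.3, 235.1]]
0.012 [[386.6, 197.6], [383.9, 189.0], [393.3, 194.7], [390.5, 186.1], [379.6, 199.0], [376.9, 190.5], [386.2, 196.1], [383.5, 187.7]] 
 [[212.9, 230.9], [210.3, 234.0], [202.3, 229.0], [199.5, 232.1], [211.9, 241.5], [209.2, 244.7], [201.3, 239.6], [198.5, 242.8]]
```

>>> jog_arm:
  motion:
    - [[0.012,-0.001,0.02,0,0,0,1],[0.012,-0.001,0.04,0,0,0,1],[0.012,-0.001,0.055,0,0,0,1],[0.012,-0.001,0.06,0,0,0,1],[0.012,-0.001,0.062,0,0,0,1],[0.012,-0.001,0.062,0,0,0,1]]

```text
clock: 33.88
position: [0.5992, 0.2579, 0.0989]
ee_rot: [0.12, 2.616, -0.032]
force: [-1.3, 0.0, -0.8]
width: 0.006
gripper_force: 0.0
```

>>> jog_arm:
  motion:
    - [[0.004,0,0,0,0,0,1],[0.008,0,0,0,0,0,1],[0.012,0,0,0,0,0,1],[0.015,0,0,0,0,0,1],[0.018,0,0,0,0,0,1],[0.018,0,0,0,0,0,1]]

```text
clock: 34.38
position: [0.5835, 0.2596, 0.0903]
ee_rot: [0.12, 2.615, -0.031]
force: [0.5, -0.1, 0.2]
width: 0.004
gripper_force: 0.0
```

```bash
python3 -c "
from fit import *
repf(.0215,0,.009)"
```

```text
t 34.38 pos [0.5835 0.2596 0.0903] tool [[-0.862, 0.091, 0.498], [0.079, 0.996, -0.045], [-0.5, 0.001, -0.866]] F [ 0.5 -0.1  0.2] w 0.3
chan [ 0.0294  0.0007 -0.0074] F chan [ 0.5 -0.  -0. ] q [-0.79  0.43  0.08  2.11  1.    0.41 -0.14]
F: (array([ 0.0079, -0.0007,  0.0016]), array([0.0022, 0.0001, 0.0018]))
```

>>> jog_arm:
  motion:
    - [[0.002,0,0,0,0,0,1],[0.004,0,0,0,0,0,1],[0.006,0,0,0,0,0,1],[0.006,0,0,0,0,0,1]]

```text
clock: 34.72
position: [0.5788, 0.2599, 0.0873]
ee_rot: [0.12, 2.615, -0.031]
force: [-0.3, -0.5, -0.7]
width: 0.005
gripper_force: 0.0
```

>>> jog_arm:
  motion:
    - [[0.001,0,0,0,0,0,1],[0.002,0,0,0,0,0,1],[0.002,0,0,0,0,0,1]]

```text
clock: 34.97
position: [0.5773, 0.26, 0.0864]
ee_rot: [0.121, 2.615, -0.031]
force: [0.7, 0.2, -0.3]
width: 0.007
gripper_force: 0.0
```

>>> jog_arm:
  motion:
    - [[0.001,0,0,0,0,0,1],[0.0015,0,0,0,0,0,1],[0.0015,0,0,0,0,0,1]]

```text
clock: 35.22
position: [0.5771, 0.26, 0.0865]
ee_rot: [0.122, 2.613, -0.03]
force: [5.2, -1.4, 1.8]
width: 0.001
gripper_force: 2.5
```

>>> jog_arm:
  motion:
    - [[0.001,0,0,0,0,0,1],[0.0015,0,0,0,0,0,1],[0.0015,0,0,0,0,0,1]]

```text
clock: 35.47
position: [0.577, 0.26, 0.0866]
ee_rot: [0.123, 2.612, -0.03]
force: [6.9, -1.6, 4.4]
width: 0.006
gripper_force: 4.6
```

Run:
```python
from fit import *
repf()
im=seen(*OR);cv2.imwrite("pics/n6.png",im[:,:,::-1]);im2=seen(*BL,box=(170,190,250,300),cam="top")
```

```text
t 35.47 pos [0.577  0.26   0.0866] tool [[-0.86, 0.093, 0.501], [0.082, 0.996, -0.045], [-0.503, 0.002, -0.864]] F [ 6.9 -1.6  4.4] w 0.6
chan [ 0.0219  0.0005 -0.0074] F chan [ 8.3 -1.   0.3] q [-0.82  0.43  0.1   2.13  1.03  0.4  -0.19]
scene [380 189  12  10  54] [384.  194.2]
scene [393 189  11   5  32] [398.  191.1]
```

>>> jog_arm:
  motion:
    - [[-0.01,0,0,0,0,0,1],[-0.03,0,-0.01,0,0,0,1],[-0.05,0,-0.04,0,0,0,1],[-0.06,0,-0.08,0,0,0,1],[-0.06,-0.04,-0.11,0,0,0,1],[-0.06,-0.08,-0.12,0,0,0,1],[-0.06,-0.12,-0.12,0,0,0,1],[-0.06,-0.15,-0.12,0,0,0,1],[-0.06,-0.15,-0.12,0,0,0,1],[-0.06,-0.15,-0.12,0,0,0,1]]

```text
clock: 36.4
position: [0.5522, 0.1089, 0.2186]
ee_rot: [0.126, 2.615, -0.032]
force: [0.3, 0.3, -0.1]
width: 0.007
gripper_force: 0.0
```

Run:
```python
from fit import *
repf()
im=seen(*OR);im2=seen(*OR,box=(170,190,250,300),cam="top");seen(*BL,box=(170,190,250,300),cam="top",im=im2)
for q_ in("bottle","vial","egg","used","orange"):print(q_,[(round(d["p"],2),np.round(d["pixel"]).tolist()) for d in silhouettes(q_,"top")])
print(proj(W(q,np.array([ch(x,0,.022) for x in(.012,-.016,-.044,-.072,-.1)])),camera_params("top")).round(1))
```

```text
t 36.4 pos [0.5522 0.1089 0.2186] tool [[-0.862, 0.096, 0.498], [0.084, 0.995, -0.047], [-0.5, 0.001, -0.866]] F [ 0.3  0.3 -0.1] w 0.6
chan [ 0.0789 -0.1523  0.1123] F chan [ 0.2  0.3 -0.3] q [-0.46  0.08 -0.02  2.18  0.6   0.51  0.52]
scene [380 186  12  13  63] [384. 193.]
scene [393 189  11   5  31] [397.9 191.1]
top [198 216   3  16  25] [198.9 222.8]
top [199 233   7  10  50] [202.5 237.1]
top [201 251   3   5  14] [202.  252.9]
top [199 274   3   5  11] [199.8 276. ]
top [200 257   5  10  40] [201.8 261.2]
bottle [(0.7, [328.0, 206.0]), (0.17, [201.0, 241.0])]
vial [(0.51, [305.0, 296.0])]
egg [(0.88, [141.0, 282.0])]
used [(0.8, [431.0, 263.0])]
orange [(0.57, [201.0, 238.0])]
[[204.9 233. ]
 [203.8 245. ]
 [202.6 256.9]
 [201.6 268.6]
 [200.5 280.1]]
```

Run:
```python
from h import *
im=get_image("scene");a=cv2.imread("pics/scene0.png")[:,:,::-1]
for n in("vial","bottle","egg"):print(n,[(round(d["p"],2),d["pixel"],d["mask"].sum()) for d in silhouettes(n,"scene")])
d=np.abs(im.astype(int)-a).sum(2)
for n,(x0,y0,x1,y1) in dict(vial=(278,218,296,248),bottle=(330,243,362,298),egg=(378,170,396,188),used=(205,302,228,335)).items():
    best=min(((np.abs(im[y0+j:y1+j,x0+i:x1+i].astype(int)-a[y0:y1,x0:x1]).mean(),i,j) for i in range(-5,6) for j in range(-5,6)));print(n,best)
```

```text
vial [(0.5, [284.6, 235.3], np.int64(314))]
bottle [(0.92, [345.9, 271.8], np.int64(1140))]
egg [(0.48, [387.8, 179.6], np.int64(212))]
vial (np.float64(6.433333333333334), 0, 0)
bottle (np.float64(4.631439393939394), 0, 0)
egg (np.float64(3.037037037037037), 0, 0)
used (np.float64(16.16381203337725), 0, 0)
```

Nothing else has moved and both cartridges are home, so I'm handing the job in.

```bash
python3 -c "
from cell import *
print(sign_off())"
```

```text
the job is handed in; nothing more can be done
None
```

I signed off at about 37 s of the 72 s: in the final camera check the blue cartridge was against the red stop, with the orange one behind it standing 12 mm out of the mouth, and the used cartridge, bottle, vial and egg had not moved.

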